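Open the stock booking station and book a jar on its pad

ROBOT

A 6-joint arm with a two-finger parallel gripper is mounted at the origin on the work surface. World frame = base frame: x ahead of the robot, y to its left, z up, the work surface at z = 0. Lengths are in m, angles in rad, forces in N, time in s.
With the tool pointing down it reaches from about 0.225 to 0.875 m from the base axis. Payload 3.4 kg.
Tool frame: the origin (TCP) lies midway between the tips of the shut fingers; the grasp point (between the pads) lies behind it (manip.grip_point_offset is the z of the grasp point in the tool frame, in m); z points along the fingers, x is the direction in which the jaws open and shut, and the axes are right-handed (so a half turn about z gives the same grasp; the last joint's range is limited). The gripper opens to 85 mm and grips with 20 to 120 N. Pads are 22 mm wide; open, the fingers measure 114 mm over their backs; the gripper's body (76 mm by 85 mm) begins 54 mm behind the grasp point. The pads swing forward as they close: fully open they stand 13 mm farther back than shut.
Start: joints at [0.993, 0.276, 1.505, -0, 1.361, -0.121], TCP at [0.254, 0.516, 0.231] pointing down, gripper open.
Joint ranges: [-2.89, 2.89], [-0.75, 2.08], [0.22, 2.7], [-1.18, 4.32], [0.11, 2.71], [-2.7, 2.7]. Speed limits (rad/s): [2.57, 2.57, 3.14, 3.14, 3.14, 3.14].

INTERFACE

Orientations are given as a unit quaternion [w, x, y, z].
In Python, from rig import manip, eyes, recognise, regions_of, mark_of gives the robot as it stands.
- The arm moves only by the shell command python3 -m inch 'ROWS' [FORCE]. ROWS is JSON, a list of rows, each a list of 5 numbers: the gripper command: -1 is shut, 1 is fully open, values between are in proportion, then the shift along the tool's x, y, z in mm, then the turn about the tool's z in degrees. A call has 1 to 20 rows; each row shifts and turns the pose as measured when the row begins, along the tool's axes as they then stand; what a row does not reach is not made up. A row lasts 1/12 s, in which the tool goes at most 41.7 mm and 7.16 degrees, less where a joint would pass 70% of its speed; a pose out of reach is approached as far as the arm can. A call with a gripper value outside its range is refused whole. The fingers move at their own pace and stop on an object; FORCE is the grip in N (left out, the last holds). Time passes only in rows, so rows that do not move let the fingers close. It gives the time, the measured TCP pose, the force and the opening at its end, in the units of the state.
- manip.get_state(): the state, without advancing time (a new reading comes with each control period).
- eyes.get_image(name): name is "scene" or "top" or "wrist"; returns a dict with "frame" (480x640x3 uint8, red, green, blue), "K" (3x3 intrinsics, pixels), "rvec" (rotation vector, rad) and "tvec" (3), from world to camera coordinates, as OpenCV has them; the wrist camera has in their place "mount" (4x4, takes a point from camera to tool coordinates, whose origin is the TCP and whose axes are the tool frame's). Camera axes: x right, y down, z forward; pixel columns grow to the right and rows downward; lengths in m; the calibration is good to about 2 mm. A picture is of the moment at which its call begins: read the wrist's pose just before it. There is no depth.
- manip.sign_off(): hands the job in, once; it reports no verdict.
Trained networks look in a picture, given as the dict that the camera call returned (one of the last four; its "shot" number tells which), for a name from the list of things; names that differ only in an ending like _2 or _b are one class to them, and where a whole thing is asked for, a point or a joint stands for the part that bears it (a point fixed in the world has none). Each returns a list of dicts, best first, with "confidence" (0 to 1); they miss things now and then, are a little off and sometimes report something else, mostly with a low value. They report only what shows in the picture. A call takes as long as a camera call.
- recognise(picture, target): "bbox" ([left, top, width, height] in pixels, round what is visible of it).
- regions_of(picture, target): "mask" (480x640 bool, what is visible of it) and "bbox" ([left, top, width, height] in pixels, round what is visible of it).
- mark_of(picture, target): "point" ([row, column] in pixels: a listed point, or the origin of a listed thing).
The state is a dict: "clock": time; "qpos": joint angles; "qd": joint speeds; "effort": joint torques, N m; "position": TCP position; "ee_rot": TCP orientation; "contact_force": force on the tool from outside, world axes, zero at the start; "moment": the same for the moment, N m; "width": finger opening in m.
Only numpy, scipy, OpenCV 4.12 (cv2) and the standard library are available. Lean on these libraries where they do the work, as an engineer would, in place of code of your own. Each camera call takes 0.05 s, during which the arm holds its last target.

TASK

Book out the jar of bolts: raise the folded-down display of the grey booking station by its carrying bar until it stands 100 degrees open (just past upright, leaning back about 10 degrees), and leave it standing there. Then take the middle-height screw-top jar, set it upright in the middle of the round sprung pad that the display had covered, press it down until the pad is fully depressed, and let go, leaving the jar standing on the pad. Leave the other things on the bench where they are.

Things in the scene. Friction and masses are not known exactly. Their poses are not given: they have to be found in the camera images.
- display (a joint): opening angle of the display lid in rad: 0 = folded flat over the case, pi/2 = upright, 2.3 = stop. It starts between 0 and 0.3. The hinge is stiff (about 0.8 N m of friction, so some 4 to 7 N at the bar) and the lid stays where it is left. The lid is a grey slab 155 x 240 x 20 mm; it must end at 100 degrees = 1.745 rad.
- hinge (a point): middle of the display's hinge line, 82 mm above the bench. It is fixed to the booking station (fixed grey case 170 x 240 mm, 71 mm high without the lid, position and yaw vary) and has its axes: x points from the case's front to its back, y runs along the hinge, z up. The case reaches 155 mm to the front (-x) of this point, 15 mm behind it and 120 mm to either side.
- bar (a point): middle of the dark steel carrying bar on the display's front edge: a round bar 10 mm thick and 120 mm long, parallel to the hinge and 200 mm from the hinge line, joined to the lid at its two ends, with a 40 mm wide gap between bar and lid edge. The lid's mid-plane holds both bar and hinge line, so at angle q the bar is 200*cos(q) mm in front of the hinge (along its -x) and 200*sin(q) mm above it. Axes turn with the lid; y runs along the bar.
- pad_top (a point): centre of the top face of the round black rubber pad (80 mm across) in the case's deck, under the folded display: 90 mm in front of the hinge line, its top 68 mm above the bench (23 mm above the deck, 3 mm below the rim around the deck). It moves straight down on a spring.
- pad (a joint): how far the pad is pressed down in m: 0 = up, 0.012 = fully down (stop). The spring needs about 6 N to start moving and 14 N to go fully down; the jar's own weight does not press it, and it comes up again by itself.
- jar_mid (a point): centre (50 mm above its underside) of the jar to book: straight round clear jar with bolts inside and a grey screw cap of the same width, 56 mm across and 100 mm tall, 0.24 to 0.4 kg, the middle one in height of three round containers whose places are swapped about; z is its axis. It stands upright, loose, on the bench.
- squat_mid (a point): bystander: centre of a squat clear jar with grey cap, 72 mm across and 55 mm tall, loose, z is its axis.
- oil_mid (a point): bystander: centre of a slim white bottle, 42 mm across and 150 mm tall, loose, z is its axis.
- smallbin: bystander: open blue bin of bolts, 160 x 100 x 70 mm, loose, left of the station; origin at the centre of its underside.
- spanner_grip (a point): bystander: point on the handle of a steel spanner 170 mm long lying on the bench, loose.
- caliper: bystander: steel caliper 160 mm long lying on the bench, loose; origin at the centre of its beam's underside.

How it is judged:
By the outcome, as a careful person would: the job done as asked, in the order asked, and still so for the second after the job is handed in, with the robot touching nothing.
It also fails if it takes over 58 s, if anything falls off the work surface, if the arm or the gripper's body presses on something with over 40 N, if the wrist force passes 120 N, or if a joint passes its speed limit or range.

## Working session

There is one attempt and no reset: what is moved stays moved. The work goes in short steps, Python scripts to look and compute and a shell command to move; the robot and the scene stay as the last step left them, time stands still between calls to the robot, and variables do not carry over. Pictures are saved under pics/ and viewed, and the job is handed in when it is done.

```bash
ls; mkdir -p pics; cat > h.py <<'E'
import numpy as np, cv2
from scipy.spatial.transform import Rotation as R
from rig import manip, eyes, recognise, regions_of, mark_of
def cam(p):
    return p['K'],cv2.Rodrigues(np.array(p['rvec'],float))[0],np.array(p['tvec'],float).reshape(3)
def wcam(p,s):
    M=np.array(p['mount']); q=s['ee_rot']
    T=np.eye(4);T[:3,:3]=R.from_quat([q[1],q[2],q[3],q[0]]).as_matrix();T[:3,3]=s['position']
    W=np.linalg.inv(T@M); return p['K'],W[:3,:3],W[:3,3]
def ray(c,px):
    K,Rm,t=c; d=Rm.T@np.linalg.inv(K)@np.array([px[0],px[1],1.]); return -Rm.T@t,d/np.linalg.norm(d)
def atz(c,px,z):
    o,d=ray(c,px); return o+d*(z-o[2])/d[2]
def proj(c,P):
    K,Rm,t=c; v=K@(Rm@np.asarray(P,float)+t); return v[:2]/v[2]
def tri(rs):
    A=np.zeros((3,3));b=np.zeros(3)
    for o,d in rs:
        M=np.eye(3)-np.outer(d,d);A+=M;b+=M@o
    x=np.linalg.solve(A,b);return x,[np.linalg.norm((np.eye(3)-np.outer(d,d))@(x-o)) for o,d in rs]
def save(p,n): cv2.imwrite('pics/'+n+'.png',cv2.cvtColor(np.asarray(p['frame']),cv2.COLOR_RGB2BGR))
E
python3 - <<'E'
from h import *
np.set_printoptions(precision=4,suppress=True)
print(manip.get_state(), manip.grip_point_offset)
P={n:eyes.get_image(n) for n in('scene','top')}
for n in P: save(P[n],n+'0')
for t in['hinge','bar','pad_top','jar_mid','squat_mid','oil_mid','smallbin','spanner_grip','caliper']:
    rs=[]
    for n in P:
        m=mark_of(P[n],t)
        print(t,n,[(np.round(x['point'],1),round(x['confidence'],2)) for x in m[:3]])
        if m: rs.append(ray(cam(P[n]),m[0]['point'][::-1]))
    if len(rs)==2: print('   ',*tri(rs))
E
```

```text
pics
{'clock': 0.0, 'qpos': array([ 0.993 ,  0.2766,  1.5062, -0.    ,  1.3607, -0.121 ]), 'qd': array([-0.0015,  0.0022,  0.0015,  0.0011, -0.0009, -0.0002]), 'effort': array([ -0.0006, -41.6767, -24.581 ,  -0.0002,   0.011 ,   0.    ]), 'position': array([0.2533, 0.5156, 0.2304]), 'ee_rot': array([ 0.0004,  0.8488,  0.5286, -0.0008]), 'contact_force': array([ 0.1906, -0.2134, -0.1044]), 'moment': array([ 0.0191,  0.0151, -0.0233]), 'width': 0.08543112129999583} -0.0187
hinge scene [(array([264. , 278.7]), 0.64)]
hinge top [(array([190.4, 290.1]), 0.66)]
    [0.6463 0.0756 0.083 ] [np.float64(0.0036920434024485865), np.float64(0.0036920434024485887)]
bar scene [(array([225.5, 339.9]), 0.91)]
bar top [(array([261.2, 297.6]), 0.6)]
    [0.4499 0.05   0.0995] [np.float64(0.0009173273285048883), np.float64(0.000917327328505018)]
pad_top scene []
pad_top top []
jar_mid scene [(array([187.2, 268.8]), 0.57)]
jar_mid top [(array([256.1, 414.9]), 0.56)]
    [ 0.462  -0.2732  0.0603] [np.float64(0.008659263170099324), np.float64(0.008659263170099206)]
squat_mid scene [(array([219.6, 232.6]), 
[... 343 characters left out ...]
oat64(0.0032332597836069216)]
smallbin scene [(array([363.9, 400.5]), 0.63)]
smallbin top [(array([220.8, 176.4]), 0.88)]
    [0.5705 0.412  0.0069] [np.float64(0.0007130585145468463), np.float64(0.0007130585145470838)]
spanner_grip scene [(array([304.3, 463.1]), 0.86)]
spanner_grip top [(array([305.3, 192.6]), 0.92)]
    [0.3251 0.3568 0.0039] [np.float64(0.0007584394083087041), np.float64(0.0007584394083085486)]
caliper scene [(array([172. , 270.9]), 0.52), (array([224.3, 340.2]), 0.17)]
caliper top [(array([297.1, 463. ]), 0.9), (array([216.8, 451.9]), 0.51), (array([263.1, 295. ]), 0.27)]
    [ 0.3528 -0.4261  0.0072] [np.float64(0.0015493751415673143), np.float64(0.0015493751415673117)]
```

View pics/scene0.png

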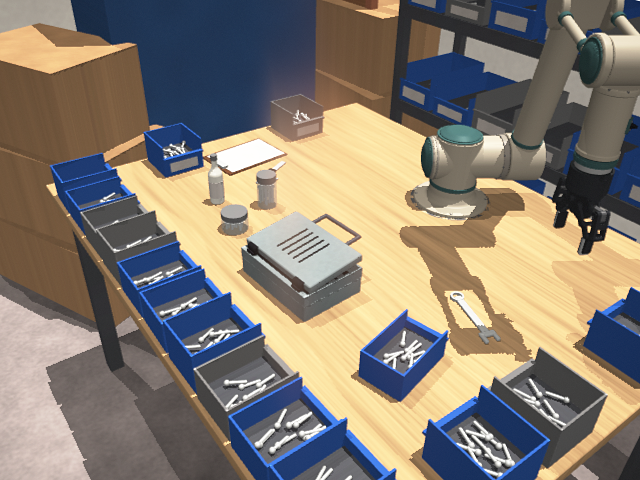

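View pics/top0.png

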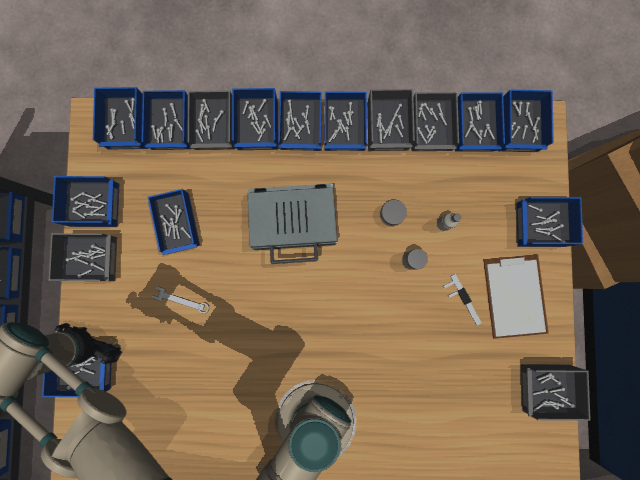

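The scene picture shows the grey station with its bar at about (340,226), the jar at (266,189), the squat jar at (235,219) and the bottle at (216,185). In the top view the lid covers about (249–337,185–249), the bar is at (295,258) and the jar cap is at (415,258). Next I'll fit the station pose and the jar.

```bash
cat > fit.py <<'E'
from h import *
from scipy.optimize import minimize
def box(x0,x1,y0,y1,z0,z1): return np.array([[x,y,z] for x in(x0,x1) for y in(y0,y1) for z in(z0,z1)])
def lidpts(p):
    x,y,yaw,q=p; c,s=np.cos(q),np.sin(q)
    def T(L):  # L in lid coords: u toward front from hinge, v, n
        u,v,n=L.T; X=-u*c+n*s; Z=u*s+n*c
        return np.c_[x+X*np.cos(yaw)-v*np.sin(yaw), y+X*np.sin(yaw)+v*np.cos(yaw), .082+Z]
    parts=[box(.0,.155,-.12,.12,-.01,.01), box(.195,.205,-.06,.06,-.005,.005),box(.15,.205,-.06,-.05,-.005,.005),box(.15,.205,.05,.06,-.005,.005)]
    return [T(b) for b in parts]
def render(parts,c,shape=(480,640)):
    S=4;m=np.zeros(shape,np.uint8)
    for b in parts:
        h=cv2.convexHull(np.array([proj(c,v) for v in b],np.float32))
        cv2.fillPoly(m,[np.round(h*16).astype(np.int32)],1,shift=4)
    return m.astype(bool)
E
python3 - <<'E'
from fit import *
np.set_printoptions(precision=4,suppress=True)
P={n:eyes.get_image(n) for n in('scene','top')}
for n in P:
    im=np.asarray(P[n]['frame']).copy()
    for t,col in(('bar',(255,0,0)),('jar_mid',(0,255,0))):
        r=regions_of(P[n],t)
        print(n,t,[(x['bbox'],round(x['confidence'],2),x['mask'].sum()) for x in r[:2]])
        if r:
            np.save(f'm_{t}_{n}.npy',r[0]['mask']); im[r[0]['mask']]=(0.5*im[r[0]['mask']]+.5*np.array(col)).astype(np.uint8)
    P[n]['frame']=im; save(P[n],n+'m')
    np.savez(f'c_{n}.npz',K=cam(P[n])[0],R=cam(P[n])[1],t=cam(P[n])[2])
a=cv2.imread('pics/scenem.png')[140:340,180:420];b=cv2.imread('pics/topm.png')[140:340,220:460]
cv2.imwrite('pics/mm.png',np.vstack([cv2.resize(a,None,fx=1.5,fy=1.5),cv2.resize(b,None,fx=1.5,fy=1.5)]))
E
```

```text
scene bar [([245.3, 210.7, 116.6, 81.2], 0.73, np.int64(5185))]
scene jar_mid [([257.8, 166.5, 20.8, 42.7], 0.59, np.int64(733))]
top bar [([246.6, 189.2, 89.6, 75.2], 0.85, np.int64(5071)), ([248.3, 181.9, 87.0, 84.6], 0.65, np.int64(5559))]
top jar_mid [([401.8, 245.5, 27.4, 23.5], 0.92, np.int64(463)), ([247.8, 187.5, 88.6, 76.2], 0.44, np.int64(5043))]
```

View pics/mm.png

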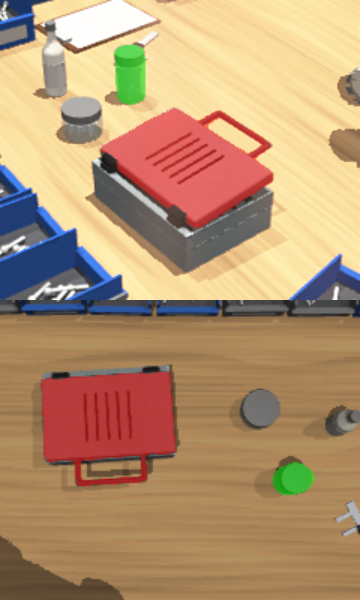

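The masks cover the lid with its bar, and the jar, cleanly in both views. Now the fit.

```bash
python3 - <<'E'
from fit import *
np.set_printoptions(precision=4,suppress=True)
C={};M={};J={}
for n in('scene','top'):
    z=np.load(f'c_{n}.npz');C[n]=(z['K'],z['R'],z['t']);M[n]=np.load(f'm_bar_{n}.npy');J[n]=np.load(f'm_jar_mid_{n}.npy')
g=lambda m:cv2.GaussianBlur(m.astype(np.float32),(0,0),1.0)
def cost(p,ns=('scene','top')): return sum(((g(render(lidpts(p),C[n]))-g(M[n]))**2).sum() for n in ns)
def run(ns,x0): 
    best=None
    for q in(.02,.1,.2):
        x=[*x0,q]; 
        for _ in range(3): r=minimize(cost,x,args=(ns,),method='Nelder-Mead',options=dict(initial_simplex=np.array([x]+[np.array(x)+d for d in np.diag([.012,.012,.05,.06])]),xatol=1e-4,fatol=.1)); x=r.x
        if best is None or r.fun<best.fun: best=r
    return best
for ns in(('scene','top'),('scene',),('top',)):
    r=run(ns,[.65,.062,.06]); print(ns,r.x,r.fun)
    if len(ns)==2: print([ (render(lidpts(r.x),C[n])&M[n]).sum()/(render(lidpts(r.x),C[n])|M[n]).sum() for n in ns]); np.save('st.npy',r.x)
# jar cylinder fit
th=np.linspace(0,2*np.pi,40)
def jar(x,y): return [np.array([[x+.028*np.cos(a),y+.028*np.sin(a),z] for a in th for z in(0,.1)])]
for ns in(('scene','top'),('scene',),('top',)):
    f=lambda p:sum(((g(render(jar(*p),C[n]))-g(J[n]))**2).sum() for n in ns)
    r=minimize(f,[.462,-.27],method='Nelder-Mead',options=dict(initial_simplex=[[.46,-.27],[.475,-.27],[.46,-.255]],xatol=1e-4,fatol=.1)); print('jar',ns,r.x,r.fun)
E
```

```text
('scene', 'top') [0.6497 0.0748 0.0818 0.1119] 348.85986328125
[np.float64(0.912751677852349), np.float64(0.9333704528582034)]
('scene',) [0.6446 0.0684 0.0693 0.0824] 172.30587768554688
('top',) [0.6504 0.0741 0.065  0.1228] 101.48162841796875
jar ('scene', 'top') [ 0.4601 -0.2773] 37.050697326660156
jar ('scene',) [ 0.4561 -0.2769] 17.530166625976562
jar ('top',) [ 0.4617 -0.2795] 4.629077434539795
```

```bash
cat > plan.py <<'E'
from h import *
def yawof(s):
    q=s['ee_rot'];m=R.from_quat([q[1],q[2],q[3],q[0]]).as_matrix();return np.degrees(np.arctan2(m[1,0],m[0,0])),m
def show():
    s=manip.get_state();print('t%.2f'%s['clock'],'p',np.round(s['position']*1000,1),'yaw %.1f'%yawof(s)[0],'zax',np.round(yawof(s)[1][:,2],3),'F',np.round(s['contact_force'],1),'w%.1f'%(s['width']*1000),'q',np.round(s['qpos'],2));return s
def to(xyz,yaw,n,g):
    s=show();y0,m=yawof(s);d=(np.array(xyz)-s['position'])*1000;t=-((yaw-y0+180)%360-180)
    print('world d',np.round(d,1),'turn',round(t,1))
    for i in range(n):
        a=np.radians(-(t*i/n));Rz=np.array([[np.cos(a),-np.sin(a),0],[np.sin(a),np.cos(a),0],[0,0,1]])
        v=(Rz@m).T@(d/n);print([g,*np.round(v,1).tolist(),round(t/n,2)])
E
python3 -c "
from plan import *
to([.42,.06,.30],4,14,1)"; tail -0 /dev/null
```

```text
t1.30 p [253.7 516.1 231.3] yaw 63.8 zax [ 0.  0. -1.] F [-0.6  0.2 -0.2] w85.1 q [ 0.99  0.28  1.5   0.    1.36 -0.12]
world d [ 166.3 -456.1   68.7] turn 59.8
[1, -24.0, 25.0, -4.9, np.float64(4.27)]
[1, -22.1, 26.8, -4.9, np.float64(4.27)]
[1, -20.0, 28.3, -4.9, np.float64(4.27)]
[1, -17.8, 29.7, -4.9, np.float64(4.27)]
[1, -15.6, 31.0, -4.9, np.float64(4.27)]
[1, -13.2, 32.1, -4.9, np.float64(4.27)]
[1, -10.8, 33.0, -4.9, np.float64(4.27)]
[1, -8.3, 33.7, -4.9, np.float64(4.27)]
[1, -5.8, 34.2, -4.9, np.float64(4.27)]
[1, -3.2, 34.5, -4.9, np.float64(4.27)]
[1, -0.6, 34.7, -4.9, np.float64(4.27)]
[1, 1.9, 34.6, -4.9, np.float64(4.27)]
[1, 4.5, 34.4, -4.9, np.float64(4.27)]
[1, 7.1, 33.9, -4.9, np.float64(4.27)]
```

```bash
python3 -m inch '[[-0.2,-24,25,-5,4.3],[-0.2,-22,27,-5,4.3],[-0.2,-20,28,-5,4.3],[-0.2,-18,30,-5,4.3],[-0.2,-16,31,-5,4.3],[-0.2,-13,32,-5,4.3],[-0.2,-11,33,-5,4.3],[-0.2,-8,34,-5,4.3],[-0.2,-6,34,-5,4.3],[-0.2,-3,34,-5,4.3],[-0.2,-1,35,-5,4.3],[-0.2,2,35,-5,4.3],[-0.2,4,34,-5,4.3],[-0.2,7,34,-5,4.3],[-0.2,0,0,0,0],[-0.2,0,0,0,0]]' 30
python3 - <<'E'
from plan import *
s=show();p=eyes.get_image('wrist');save(p,'w1');print(np.round(p['mount'],3),p['K'])
c=wcam(p,s)
for t,z in(('hinge',.082),('bar',.103)):
    for m in mark_of(p,t)[:2]: print(t,np.round(m['point'],1),m['confidence'],atz(c,m['point'][::-1],z))
E
```

```text
clock: 2.63
position: [0.4154, 0.036, 0.3039]
ee_rot: [0.0, 1.0, 0.007, 0.005]
contact_force: [-0.5, -0.6, -0.1]
width: 0.0343
t2.63 p [415.4  36.  303.9] yaw 0.8 zax [ 0.009 -0.001 -1.   ] F [-0.5 -0.6 -0.1] w34.3 q [-0.08 -0.01  1.67  0.    1.47 -0.09]
[[ 1.    -0.    -0.    -0.001]
 [ 0.001  0.948  0.318 -0.082]
 [ 0.    -0.318  0.948 -0.143]
 [ 0.     0.     0.     1.   ]] [[409.00822634   0.         318.43537984]
 [  0.         409.00822634 239.94804349]
 [  0.           0.           1.        ]]
hinge [158.6 583.1] 0.78 [0.65042891 0.07391656 0.082     ]
bar [174.8 363.9] 0.6 [0.45411204 0.06081179 0.103     ]
```

View pics/w1.png

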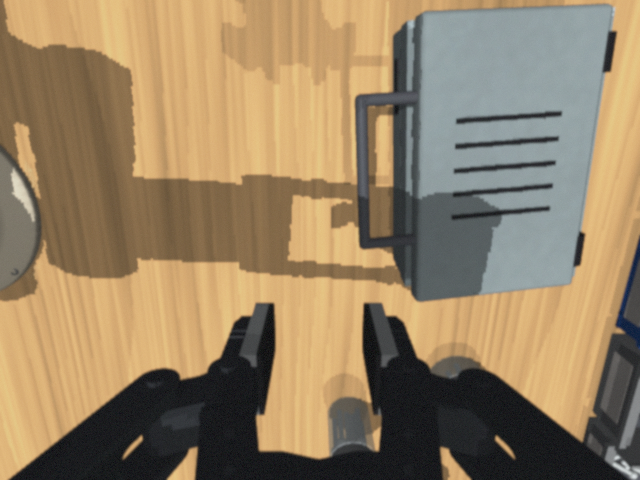

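The wrist picture shows the lid's corners at about (415,12), (613,5), (574,284) and (418,300). The bar runs from (361,97) to (366,246). I'll fit the pose to these points.

```bash
python3 - <<'E'
from fit import *
from plan import *
from scipy.optimize import least_squares
np.set_printoptions(precision=4,suppress=True)
s=show();p=eyes.get_image('wrist');c=wcam(p,s)
r=regions_of(p,'bar');print([(x['bbox'],x['confidence']) for x in r[:2]])
M=r[0]['mask']
def pt(P,u,v,n):
    x,y,w,q=P;X=-u*np.cos(q)+n*np.sin(q);Z=u*np.sin(q)+n*np.cos(q)
    return [x+X*np.cos(w)-v*np.sin(w),y+X*np.sin(w)+v*np.cos(w),.082+Z]
obs=[((.155,.12,.01),(416,12)),((.155,-.12,.01),(419,300)),((0,.12,.01),(613,5)),((0,-.12,.01),(574,284)),((.2,.055,0),(362,101)),((.2,-.055,0),(367,241))]
f=lambda P:np.concatenate([proj(c,pt(P,*a))-b for a,b in obs])
o=least_squares(f,[.65,.074,.07,.1],loss='soft_l1');print(o.x,o.fun.reshape(-1,2))
g=lambda m:cv2.GaussianBlur(m.astype(np.float32),(0,0),1.0)
cost=lambda P:((g(render(lidpts(P),c))-g(M))**2).sum()
x=o.x
for _ in range(3):x=minimize(cost,x,method='Nelder-Mead',options=dict(initial_simplex=np.array([x]+[x+d for d in np.diag([.008,.008,.04,.04])]),xatol=1e-4,fatol=.1)).x
print('mask',x,cost(x))
for X in(o.x,x):print('bar',np.array(pt(X,.2,0,0)))
im=np.asarray(p['frame']).copy();
for b in lidpts(o.x):
    for v in b: cv2.circle(im,tuple(int(t) for t in proj(c,v)),3,(255,0,0),1)
cv2.imwrite('pics/w1f.png',im[:,:,::-1])
E
```

```text
t2.78 p [414.8  38.  303.6] yaw 1.0 zax [ 0.009 -0.    -1.   ] F [0.5 0.7 0.1] w34.0 q [-0.08 -0.01  1.67  0.    1.47 -0.09]
[([356.1, 6.9, 259.2, 294.6], 0.6)]
[0.6496 0.0793 0.095  0.1149] [[ 2.3379 -0.1691]
 [-0.7324  5.0095]
 [ 0.705  -5.4082]
 [ 1.4369  0.4284]
 [-2.8092  8.6895]
 [-2.1061 -0.6997]]
mask [0.6484 0.0744 0.0685 0.1567] 1888.5851
bar [0.4518 0.0605 0.1049]
bar [0.4513 0.0608 0.1132]
```

View pics/w1f.png

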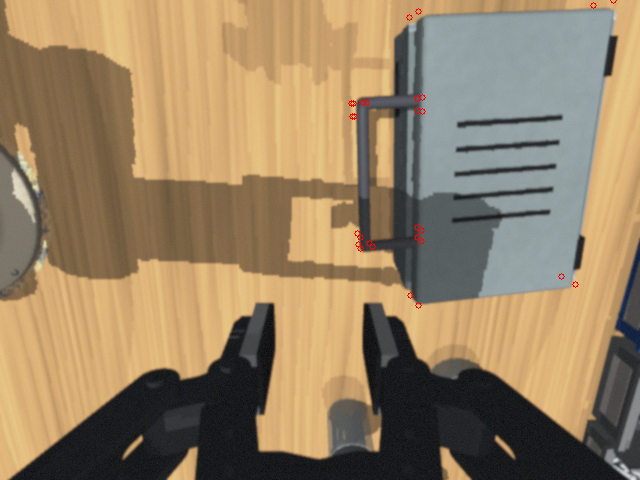

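```bash
python3 - <<'E'
from fit import *
from plan import *
from scipy.optimize import least_squares
np.set_printoptions(precision=4,suppress=True)
s=show();p=eyes.get_image('wrist');save(p,'w2');c=wcam(p,s)
im=cv2.imread('pics/w2.png');o=cv2.imread('pics/w1f.png')
print(cv2.phaseCorrelate(cv2.cvtColor(o,6).astype(float)[:290],cv2.cvtColor(im,6).astype(float)[:290]))
def pt(P,u,v,n):
    x,y,w,q=P;X=-u*np.cos(q)+n*np.sin(q);Z=u*np.sin(q)+n*np.cos(q)
    return [x+X*np.cos(w)-v*np.sin(w),y+X*np.sin(w)+v*np.cos(w),.082+Z]
obs=[((.155,.12,.01),(418,16)),((.155,-.12,.01),(420,302)),((0,.12,.01),(614,9)),((0,-.12,.01),(575,288)),((.2,.055,0),(363,103)),((.2,-.055,0),(367,243))]
f=lambda P:np.concatenate([proj(c,pt(P,*a))-b for a,b in obs])
o=least_squares(f,[.65,.074,.07,.1],loss='soft_l1');print(o.x,o.fun.reshape(-1,2))
print('bar',np.array(pt(o.x,.2,0,0)))
for q in (.06,.1,.14):
    o=least_squares(lambda P:f([*P,q]),[.65,.074,.07],loss='soft_l1');print(q,o.x,o.cost,np.array(pt([*o.x,q],.2,0,0)))
print([(m['point'],m['confidence']) for m in mark_of(p,'bar')])
for z in(.095,.105): print('barline',atz(c,(363,103),z),atz(c,(367,243),z))
E
```

```text
t2.88 p [414.6  38.6 303.6] yaw 1.1 zax [ 0.008 -0.    -1.   ] F [-0.2  0.2  0.6] w34.1 q [-0.07 -0.01  1.67  0.    1.47 -0.09]
((0.27588473466687446, 0.4446794290357161), 0.9065666259719726)
[0.6509 0.0768 0.0912 0.1094] [[ 2.4207  0.0612]
 [-1.4375  5.2632]
 [ 1.4811 -4.3974]
 [ 0.6319 -0.1682]
 [-2.0478  9.8262]
 [-1.193  -0.4467]]
bar [0.4529 0.0587 0.1038]
0.06 [0.6524 0.0769 0.0866] 24.94542898885019 [0.4536 0.0596 0.094 ]
0.1 [0.6511 0.0768 0.0911] 22.257753442054376 [0.4529 0.0587 0.102 ]
0.14 [0.65   0.0768 0.0892] 24.995752180288783 [0.4527 0.0591 0.1099]
[([179.0, 362.9], 0.75)]
barline [0.4501 0.1209 0.095 ] [0.4602 0.0005 0.095 ]
barline [0.449  0.1209 0.105 ] [0.4588 0.0039 0.105 ]
```

```bash
python3 - <<'E'
from fit import *
from plan import *
from scipy.optimize import least_squares
np.set_printoptions(precision=4,suppress=True)
s=show();p=eyes.get_image('wrist');save(p,'w3');c=wcam(p,s)
def pt(P,u,v,n):
    x,y,w,q=P;X=-u*np.cos(q)+n*np.sin(q);Z=u*np.sin(q)+n*np.cos(q)
    return [x+X*np.cos(w)-v*np.sin(w),y+X*np.sin(w)+v*np.cos(w),.082+Z]
obs=[((.155,.12,.01),(418,16)),((.155,-.12,.01),(420,302)),((0,.12,.01),(614,9)),((0,-.12,.01),(575,288)),((.2,.06,0),(363,103)),((.2,-.06,0),(367,243))]
f=lambda P:np.concatenate([proj(c,pt(P,*a))-b for a,b in obs])
o=least_squares(f,[.65,.074,.07,.1],loss='soft_l1');print(o.x,o.fun.reshape(-1,2))
print('bar',np.array(pt(o.x,.2,0,0)))
im=cv2.imread('pics/w3.png')
cv2.imwrite('pics/w3c.png',cv2.resize(im[:320,340:],None,fx=1.8,fy=1.8,interpolation=2))
for n in('scene','top'):
    z=np.load(f'c_{n}.npz');im=cv2.imread(f'pics/{n}0.png');C=(z['K'],z['R'],z['t'])
    for b in lidpts(o.x)[:2]:
        for v in b: cv2.circle(im,tuple(int(t*8) for t in proj(C,v)),16,(0,0,255),-1,shift=3)
    cv2.imwrite(f'pics/{n}f.png',im)
a=cv2.imread('pics/scenef.png')[190:330,230:370];b=cv2.imread('pics/topf.png')[150:290,230:370]
cv2.imwrite('pics/ff.png',cv2.resize(np.hstack([a,b]),None,fx=2.8,fy=2.8,interpolation=2))
E
```

```text
t2.98 p [414.7  38.6 303.6] yaw 1.1 zax [ 0.009 -0.001 -1.   ] F [-0.1 -0.4  0.3] w34.5 q [-0.07 -0.01  1.67  0.    1.47 -0.09]
[0.6525 0.0769 0.0842 0.0646] [[ 1.9789  0.1888]
 [-3.6149  0.7684]
 [ 4.0202 -4.5224]
 [ 0.8246 -0.1625]
 [-2.0733  1.2841]
 [-1.8622  0.0762]]
bar [0.4536 0.0601 0.0949]
```

View pics/ff.png

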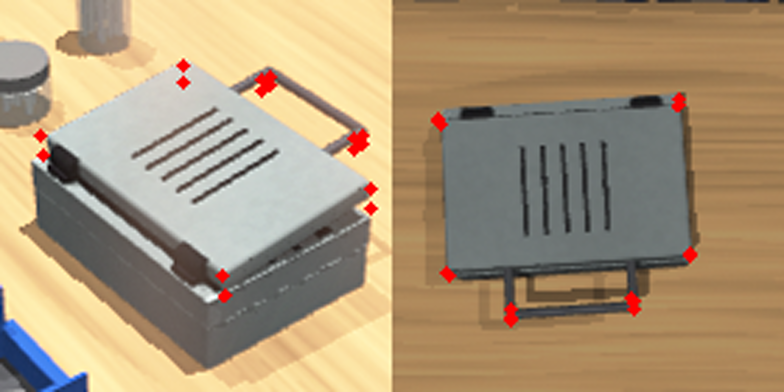

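View pics/w3c.png

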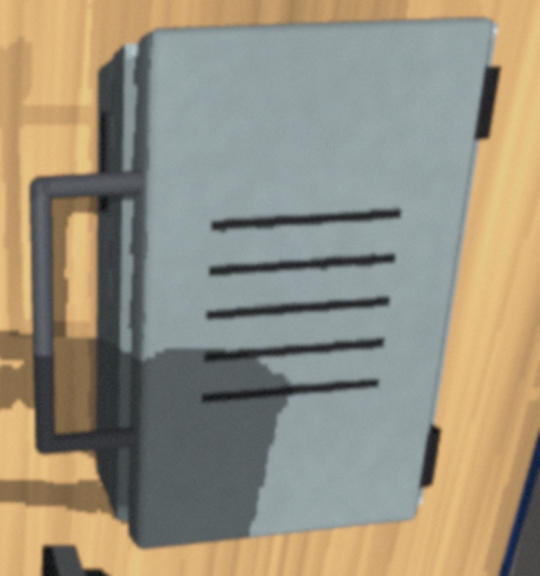

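The overlay in both views agrees to within a few mm: hinge about (0.651, 0.075), yaw about 4.2°, bar about (0.4535, 0.060, 0.10). I'll straddle the bar.

```bash
python3 -c "
from plan import *
to([.4535,.060,.135],4.2,8,-.2)"
```

```text
t3.03 p [414.8  38.5 303.6] yaw 1.1 zax [ 0.009 -0.001 -1.   ] F [-0.2  0.2 -0.3] w33.9 q [-0.07 -0.01  1.67 -0.    1.47 -0.09]
world d [  38.7   21.5 -168.6] turn -3.1
[-0.2, 4.7, -2.6, 21.1, np.float64(-0.38)]
[-0.2, 4.7, -2.6, 21.1, np.float64(-0.38)]
[-0.2, 4.7, -2.5, 21.1, np.float64(-0.38)]
[-0.2, 4.8, -2.5, 21.1, np.float64(-0.38)]
[-0.2, 4.8, -2.5, 21.1, np.float64(-0.38)]
[-0.2, 4.8, -2.4, 21.1, np.float64(-0.38)]
[-0.2, 4.8, -2.4, 21.1, np.float64(-0.38)]
[-0.2, 4.8, -2.4, 21.1, np.float64(-0.38)]
```

```bash
python3 -m inch '[[-0.2,5,-3,21,-0.4],[-0.2,5,-3,21,-0.4],[-0.2,5,-3,21,-0.4],[-0.2,5,-3,21,-0.4],[-0.2,5,-2.5,21,-0.4],[-0.2,5,-2.5,21,-0.4],[-0.2,5,-2.5,20,-0.4],[-0.2,5,-2.5,20,-0.4],[-0.2,0,0,0,0],[-0.2,0,0,0,0],[-0.2,0,0,0,0]]' 30
python3 - <<'E'
from plan import *
s=show();p=eyes.get_image('wrist');save(p,'w4')
to([.4535,.060,.085],4.2,3,-.2)
E
```

```text
clock: 3.95
position: [0.4572, 0.071, 0.134]
ee_rot: [0.001, 0.999, 0.047, 0.007]
contact_force: [0.3, -0.7, -0.2]
width: 0.034
t3.95 p [457.2  71.  134. ] yaw 5.4 zax [ 0.015 -0.001 -1.   ] F [ 0.3 -0.7 -0.2] w34.0 q [ 0.    0.18  1.9  -0.    1.05 -0.09]
t4.00 p [457.6  70.9 134.5] yaw 5.4 zax [ 0.016 -0.001 -1.   ] F [-0.3  0.7  0.1] w34.2 q [ 0.    0.18  1.9  -0.    1.05 -0.09]
world d [ -4.1 -10.9 -49.5] turn 1.2
[-0.2, -2.0, 3.5, 16.5, np.float64(0.41)]
[-0.2, -2.0, 3.5, 16.5, np.float64(0.41)]
[-0.2, -1.9, 3.5, 16.5, np.float64(0.41)]
```

View pics/w4.png

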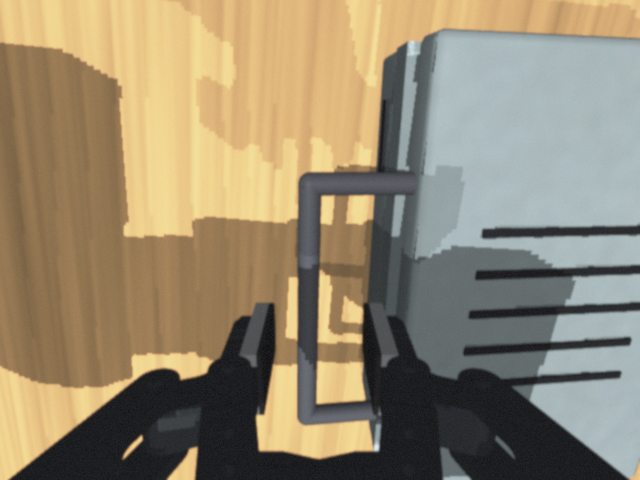

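The bar lies between the fingers (column 309, with the finger mid-line at about 318), about 4 mm to the tool's −x, as predicted. I'll go down and close.

```bash
python3 -m inch '[[-0.2,-2,3.5,14,0.4],[-0.2,-2,3.5,14,0.4],[-0.2,-1,2,12,0.2],[-0.2,0,1,7,0],[-0.2,0,0,0,0]]' 40
python3 - <<'E'
from plan import *
s=show();p=eyes.get_image('wrist');save(p,'w5')
E
```

```text
clock: 4.42
position: [0.4594, 0.0602, 0.0936]
ee_rot: [0.001, 0.999, 0.039, 0.016]
contact_force: [-0.2, 0.2, 1.1]
width: 0.034
t4.42 p [459.4  60.2  93.6] yaw 4.4 zax [ 0.033 -0.001 -0.999] F [-0.2  0.2  1.1] w34.0 q [-0.02  0.22  1.97 -0.    0.92 -0.1 ]
```

View pics/w5.png

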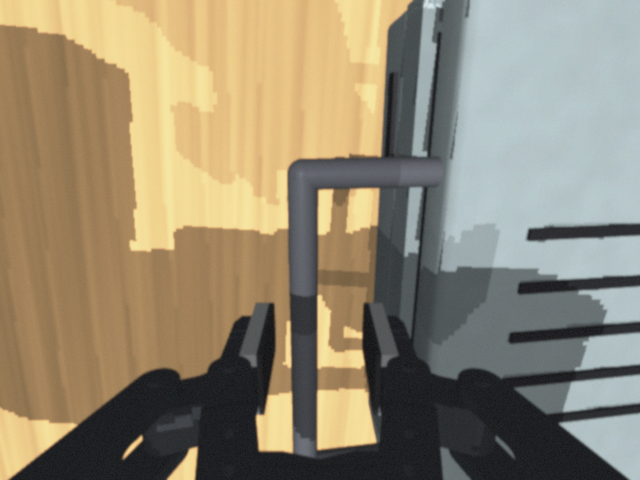

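```bash
python3 -m inch '[[-0.2,-2,0,5,0],[-0.2,-2,0,5,0],[-0.5,-1,0,0,0],[-1,0,0,0,0],[-1,0,0,0,0],[-1,0,0,0,0],[-1,0,0,0,0]]' 40
python3 -c "
from plan import *
show()"
```

```text
clock: 5.05
position: [0.4542, 0.0598, 0.0855]
ee_rot: [0.002, 0.999, 0.039, 0.017]
contact_force: [-1.0, 0.5, -1.2]
width: 0.0086
t5.05 p [454.2  59.8  85.5] yaw 4.5 zax [ 0.034 -0.002 -0.999] F [-1.   0.5 -1.2] w8.6 q [-0.02  0.22  1.99 -0.    0.89 -0.1 ]
```

```bash
cat > arc.py <<'E'
from plan import *
import json,os
W=np.radians(4.3)
def cur(s):
    p=s['position'];return np.array([p[0]*np.cos(W)+p[1]*np.sin(W),-p[0]*np.sin(W)+p[1]*np.cos(W),p[2]])*1000
def log(s):
    L=json.load(open('log.json')) if os.path.exists('log.json') else []
    c=cur(s).tolist()
    if not L or L[-1]!=c: L.append(c)
    json.dump(L,open('log.json','w'));return np.array(L)
def centre(L,r=200):
    if len(L)<3: return L[0][0]+198.8,63.5
    from scipy.optimize import least_squares
    o=least_squares(lambda c:np.append(np.hypot(L[:,0]-c[0],L[:,2]-c[1])-r,[(c[1]-63.4)/4,(c[0]-L[0][0]-198.8)/4]),[L[0][0]+198.8,63.4]);print('centre',o.x,'res',np.round(o.fun,1));return o.x
def arc(qt,n,g=-1):
    s=show();L=log(s);c=centre(L);p=cur(s);q=np.arctan2(p[2]-c[1],c[0]-p[0]);print('q now',q,'r',np.hypot(p[2]-c[1],c[0]-p[0]),'Y',p[1]-L[0][1])
    y,m=yawof(s);Rw=np.array([[np.cos(W),-np.sin(W),0],[np.sin(W),np.cos(W),0],[0,0,1]])
    prev=p
    for a in np.linspace(q,qt,n+1)[1:]:
        t=np.array([c[0]-200*np.cos(a),L[0][1],c[1]+200*np.sin(a)]);print([g,*np.round(m.T@Rw@(t-prev),1).tolist(),0]);prev=t
E
python3 -c "
from arc import *
arc(.5,8)"
```

```text
t5.05 p [454.2  59.8  85.5] yaw 4.5 zax [ 0.034 -0.002 -0.999] F [-1.   0.5 -1.2] w8.6 q [-0.02  0.22  1.99 -0.    0.89 -0.1 ]
q now 0.11025981955787893 r 200.01458016578064 Y 0.0
[-1, 1.6, 0.0, -9.6, 0]
[-1, 2.1, 0.0, -9.5, 0]
[-1, 2.6, 0.0, -9.4, 0]
[-1, 3.0, 0.1, -9.3, 0]
[-1, 3.5, 0.1, -9.1, 0]
[-1, 3.9, 0.1, -8.9, 0]
[-1, 4.3, 0.1, -8.7, 0]
[-1, 4.8, 0.1, -8.5, 0]
```

```bash
python3 -m inch '[[-1,1.5,0,-9.5,0],[-1,2,0,-9.5,0],[-1,2.5,0,-9.5,0],[-1,3,0,-9.5,0]]' 40; python3 -c "
from arc import *
arc(.6,8)"
```

```text
clock: 5.38
position: [0.4616, 0.0603, 0.1221]
ee_rot: [0.002, 0.999, 0.039, 0.015]
contact_force: [2.0, -0.7, -8.3]
width: 0.0085
t5.38 p [461.6  60.3 122.1] yaw 4.5 zax [ 0.03  -0.002 -1.   ] F [ 2.  -0.7 -8.3] w8.5 q [-0.02  0.19  1.92 -0.    1.   -0.1 ]
q now 0.2971440552657077 r 200.1791651169064 Y -0.03145842537757204
[-1, 2.7, 0.0, -7.1, 0]
[-1, 2.8, 0.0, -7.0, 0]
[-1, 3.1, 0.0, -6.9, 0]
[-1, 3.4, 0.0, -6.8, 0]
[-1, 3.6, 0.0, -6.7, 0]
[-1, 3.9, 0.0, -6.5, 0]
[-1, 4.1, 0.0, -6.4, 0]
[-1, 4.3, 0.0, -6.2, 0]
```

```bash
python3 -m inch '[[-1,3.5,0,-10,0],[-1,4,0,-9.5,0],[-1,4.5,0,-9.5,0],[-1,5,0,-9,0],[-1,5.5,0,-9,0],[-1,6,0,-8.5,0]]' 40; python3 -c "
from arc import *
arc(.9,6)"
```

```text
clock: 5.88
position: [0.4878, 0.0622, 0.178]
ee_rot: [0.002, 0.999, 0.039, 0.012]
contact_force: [1.9, -0.8, -9.9]
width: 0.0085
t5.88 p [487.8  62.2 178. ] yaw 4.5 zax [ 0.024 -0.003 -1.   ] F [ 1.9 -0.8 -9.9] w8.5 q [-0.01  0.18  1.78 -0.    1.16 -0.09]
centre [656.30926557  64.87030493] res [-0.1 -0.2  0.3  0.4  0. ]
q now 0.6000918617557855 r 200.25287837266978 Y -0.10964723670000254
[-1, 6.2, -0.1, -7.8, 0]
[-1, 6.4, 0.1, -7.7, 0]
[-1, 6.8, 0.1, -7.3, 0]
[-1, 7.2, 0.1, -7.0, 0]
[-1, 7.5, 0.1, -6.6, 0]
[-1, 7.8, 0.1, -6.2, 0]
```

```bash
python3 -m inch '[[-1,6.5,0,-7.8,0],[-1,6.5,0,-7.7,0],[-1,7,0,-7.3,0],[-1,7.2,0,-7,0],[-1,7.5,0,-6.6,0],[-1,8,0,-6.2,0]]' 40; python3 -c "
from arc import *
arc(1.25,7)"
```

```text
clock: 6.38
position: [0.5225, 0.0647, 0.218]
ee_rot: [0.003, 0.999, 0.039, -0.0]
contact_force: [-1.9, -1.3, -7.0]
width: 0.0081
t6.38 p [522.5  64.7 218. ] yaw 4.5 zax [-0.    -0.006 -1.   ] F [-1.9 -1.3 -7. ] w8.1 q [-0.    0.21  1.63 -0.01  1.3  -0.08]
centre [656.57216919  66.04283977] res [ 0.1 -0.2 -0.2  0.4  0.7  0.1]
q now 0.8607568359787701 r 200.43426185425832 Y -0.19277415961992617
[-1, 8.9, -0.1, -6.7, 0]
[-1, 9.0, 0.1, -6.5, 0]
[-1, 9.4, 0.1, -6.0, 0]
[-1, 9.7, 0.1, -5.5, 0]
[-1, 10.0, 0.1, -4.9, 0]
[-1, 10.2, 0.1, -4.4, 0]
[-1, 10.4, 0.1, -3.8, 0]
```

```bash
python3 -m inch '[[-1,9,0,-6.7,0],[-1,9,0,-6.5,0],[-1,9.4,0,-6,0],[-1,9.7,0,-5.5,0],[-1,10,0,-5,0],[-1,10,0,-4.4,0]]' 40; python3 -c "
from arc import *
arc(1.5,7)"
```

```text
clock: 6.88
position: [0.5663, 0.0679, 0.2476]
ee_rot: [0.005, 0.999, 0.039, -0.021]
contact_force: [-5.0, -2.1, -3.5]
width: 0.0081
t6.88 p [566.3  67.9 247.6] yaw 4.5 zax [-0.042 -0.011 -0.999] F [-5.  -2.1 -3.5] w8.1 q [ 0.    0.28  1.45 -0.01  1.45 -0.07]
centre [656.86603244  66.92000523] res [ 0.3 -0.2 -0.4 -0.   0.6  0.9  0.2]
q now 1.1217312511145157 r 200.5752272358031 Y -0.3136674734255287
[-1, 9.9, -0.3, -4.3, 0]
[-1, 9.9, 0.1, -4.3, 0]
[-1, 10.1, 0.1, -3.8, 0]
[-1, 10.3, 0.1, -3.2, 0]
[-1, 10.5, 0.1, -2.7, 0]
[-1, 10.6, 0.0, -2.1, 0]
[-1, 10.7, 0.0, -1.5, 0]
```

```bash
python3 -m inch '[[-1,9,0,-4,0],[-1,9,0,-4,0],[-1,9,0,-3.5,0]]' 40; python3 -c "
from arc import *
arc(1.5,5)"
```

```text
clock: 7.13
position: [0.5867, 0.0694, 0.2565]
ee_rot: [0.005, 0.999, 0.039, -0.032]
contact_force: [-4.3, -1.4, -5.4]
width: 0.0087
t7.13 p [586.7  69.4 256.5] yaw 4.5 zax [-0.064 -0.013 -0.998] F [-4.3 -1.4 -5.4] w8.7 q [ 0.01  0.32  1.37 -0.01  1.51 -0.07]
centre [657.03959307  67.36127274] res [ 0.4 -0.2 -0.5 -0.3  0.3  0.5  1.   0.2]
q now 1.2313574377138532 r 200.5450585097677 Y -0.3809969299905447
[-1, 10.2, -0.3, -3.5, 0]
[-1, 10.2, 0.1, -3.4, 0]
[-1, 10.4, 0.1, -2.9, 0]
[-1, 10.5, 0.0, -2.3, 0]
[-1, 10.6, 0.0, -1.7, 0]
```

```bash
sed -i "s/p=s\['position'\];return/p=s['position']-.0187*yawof(s)[1][:,2];return/; s/63\.[45]/82/g" arc.py; rm log.json; python3 - <<'E'
import json,arc,numpy as np
# logged states rebuilt (tcp,zax)
D=[([454.2,59.8,85.5],[.034,-.002,-.999]),([461.6,60.3,122.1],[.03,-.002,-1]),([487.8,62.2,178],[.024,-.003,-1]),([522.5,64.7,218],[0,-.006,-1]),([566.3,67.9,247.6],[-.042,-.011,-.999])]
L=[]
for p,z in D:
    g=np.array(p)-18.7*np.array(z);W=arc.W;L.append([g[0]*np.cos(W)+g[1]*np.sin(W),-g[0]*np.sin(W)+g[1]*np.cos(W),g[2]])
json.dump(L,open('log.json','w'))
arc.arc(1.5,5)
E
```

```text
t7.13 p [586.7  69.4 256.5] yaw 4.5 zax [-0.064 -0.013 -0.998] F [-4.3 -1.4 -5.4] w8.7 q [ 0.01  0.32  1.37 -0.01  1.51 -0.07]
centre [656.27262535  85.36843738] res [ 0.4 -0.2 -0.4 -0.2  0.2  0.5  0.8  0.2]
q now 1.2417128040666303 r 200.51554441262806 Y -0.33655732279560624
[-1, 9.8, -0.3, -3.2, 0]
[-1, 9.8, 0.1, -3.2, 0]
[-1, 10.0, 0.0, -2.7, 0]
[-1, 10.1, 0.0, -2.2, 0]
[-1, 10.2, 0.0, -1.7, 0]
```

```bash
python3 -m inch '[[-1,16,0,-5,0],[-1,16,0,-4,0],[-1,16,0,-3,0]]' 40; python3 -c "
from arc import *
arc(1.745,4)"
```

```text
clock: 7.38
position: [0.6264, 0.0722, 0.2665]
ee_rot: [0.006, 0.998, 0.039, -0.044]
contact_force: [-5.1, -1.8, -3.0]
width: 0.0087
t7.38 p [626.4  72.2 266.5] yaw 4.4 zax [-0.087 -0.016 -0.996] F [-5.1 -1.8 -3. ] w8.7 q [ 0.01  0.4   1.24 -0.01  1.59 -0.06]
centre [656.53359699  85.85843169] res [ 0.6 -0.  -0.5 -0.4 -0.2  0.1  0.8  1.   0.2]
q now 1.446961654274026 r 200.82459396125128 Y -0.42492510713359977
[-1, 14.8, -0.4, -1.8, 0]
[-1, 14.8, 0.0, -1.5, 0]
[-1, 14.9, 0.0, -0.4, 0]
[-1, 14.9, 0.0, 0.7, 0]
```

```bash
python3 -m inch '[[-1,15,0,-1.5,0],[-1,14,0,-1.5,0],[-1,10,0,-0.5,0],[-1,5,0,0,0],[-1,0,0,0,0]]' 40; python3 -c "
from arc import *
arc(1.745,3)"
```

```text
clock: 7.8
position: [0.6648, 0.075, 0.2682]
ee_rot: [0.007, 0.998, 0.039, -0.055]
contact_force: [0.9, -0.2, -3.0]
width: 0.0084
t7.80 p [664.8  75.  268.2] yaw 4.4 zax [-0.109 -0.019 -0.994] F [ 0.9 -0.2 -3. ] w8.4 q [ 0.02  0.47  1.12 -0.02  1.66 -0.06]
centre [656.81682876  86.28012081] res [ 0.8  0.1 -0.5 -0.6 -0.4 -0.2  0.4  1.   1.1  0.3]
q now 1.6396273399158696 r 200.96549281257415 Y -0.5279972360367822
[-1, 7.1, -0.5, 0.8, 0]
[-1, 7.0, 0.0, 0.1, 0]
[-1, 7.0, 0.0, 0.3, 0]
```

```bash
python3 -m inch '[[-1,7,0,0.3,0],[-1,7,0,0.3,0],[-1,4,0,0.2,0],[-1,0,0,0,0],[-1,0,0,0,0]]' 40; python3 - <<'E'
from arc import *
from fit import *
arc(1.745,3)
P={n:eyes.get_image(n) for n in('scene','top')}
for n in P:
    save(P[n],n+'1'); 
    r=regions_of(P[n],'bar'); print(n,[(x['bbox'],x['confidence']) for x in r[:2]])
    if r:np.save(f'm2_{n}.npy',r[0]['mask'])
    m=mark_of(P[n],'bar');print([(x['point'],x['confidence']) for x in m[:2]])
    m=mark_of(P[n],'pad_top');print([(x['point'],x['confidence'],atz(cam(P[n]),x['point'][::-1],.068)) for x in m[:2]])
    m=mark_of(P[n],'hinge');print([(x['point'],x['confidence'],atz(cam(P[n]),x['point'][::-1],.082)) for x in m[:2]])
E
```

```text
clock: 8.22
position: [0.6807, 0.0762, 0.2669]
ee_rot: [0.008, 0.998, 0.039, -0.057]
contact_force: [-3.9, -1.0, 0.0]
width: 0.0082
t8.22 p [680.7  76.2 266.9] yaw 4.4 zax [-0.114 -0.019 -0.993] F [-3.9 -1.   0. ] w8.2 q [ 0.02  0.5   1.07 -0.02  1.69 -0.06]
centre [657.05313096  86.59885733] res [ 1.   0.3 -0.5 -0.7 -0.6 -0.4  0.2  0.6  1.   1.1  0.4]
q now 1.7184897545991036 r 201.02246972977593 Y -0.5334332198576064
[-1, 1.7, -0.5, 1.1, 0]
[-1, 1.8, 0.0, 0.1, 0]
[-1, 1.8, 0.0, 0.1, 0]
scene [([229.2, 186.7, 82.6, 104.0], 0.97)]
[([190.3, 256.8], 0.8)]
[([251.9, 304.1], 0.79, array([0.55823662, 0.055374  , 0.068     ]))]
[([262.4, 277.5], 0.8, array([0.64198756, 0.07049537, 0.082     ]))]
top [([244.6, 161.6, 87.5, 29.3], 0.74)]
[([162.9, 287.1], 0.74)]
[([223.5, 292.1], 0.59, array([0.55794059, 0.06753506, 0.068     ]))]
[([189.5, 289.8], 0.93, array([0.65210321, 0.07432288, 0.082     ]))]
```

View pics/scene1.png

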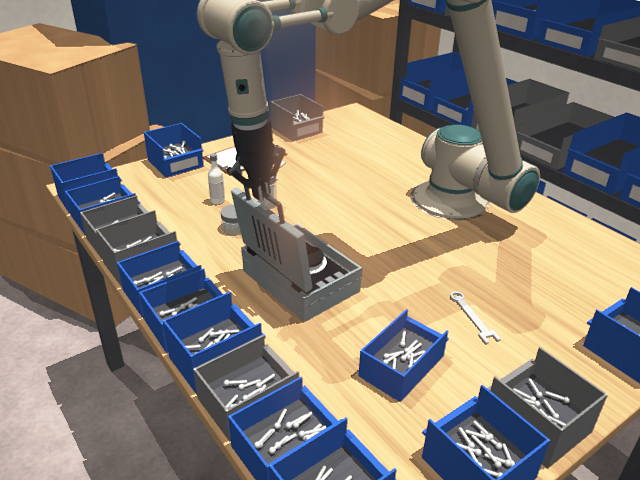

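View pics/top1.png

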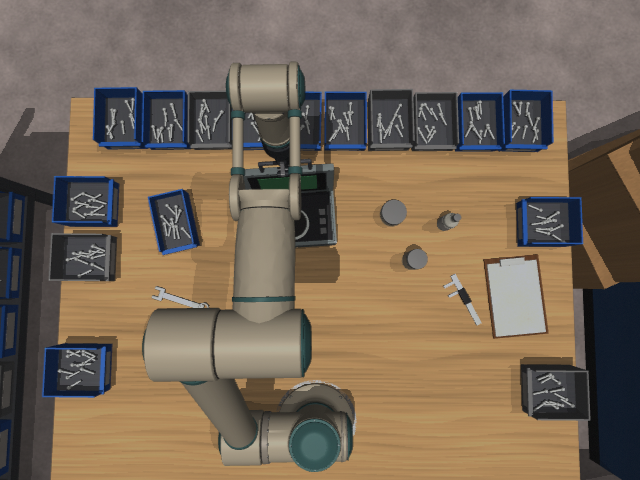

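The scene picture shows the lid standing at (229–311,187–290) and the pad exposed at about (312,255). I'll check the angle against the scene mask.

```bash
python3 - <<'E'
from fit import *
from plan import *
np.set_printoptions(precision=4,suppress=True)
z=np.load('c_scene.npz');C=(z['K'],z['R'],z['t']);M=np.load('m2_scene.npy')
g=lambda m:cv2.GaussianBlur(m.astype(np.float32),(0,0),1.0)
for st in([.651,.0752,.075],[.648,.0745,.075],[.6525,.0765,.08]):
    cs=[(((g(render(lidpts([*st,q]),C))-g(M))**2).sum(),q) for q in np.arange(1.5,1.95,.02)];print(st,min(cs))
f=lambda P:((g(render(lidpts(P),C))-g(M))**2).sum()
x=np.array([.651,.0752,.075,1.72])
for _ in range(3):r=minimize(f,x,method='Nelder-Mead',options=dict(initial_simplex=np.array([x]+[x+d for d in np.diag([.005,.005,.03,.06])]),xatol=1e-4,fatol=.1));x=r.x
print(x,r.fun)
im=cv2.imread('pics/scene1.png')
for k,q in enumerate((1.66,1.72,1.78)):
    for b in lidpts([.651,.0752,.075,q])[:1]:
        h=np.array([proj(C,v) for v in b]);
        for a,bb in((0,1),(0,2),(2,3),(1,3),(4,5),(4,6),(6,7),(5,7),(0,4),(1,5),(2,6),(3,7)): cv2.line(im,tuple((h[a]*8).astype(int)),tuple((h[bb]*8).astype(int)),[(0,0,255),(0,255,0),(255,0,0)][k],1,cv2.LINE_AA,shift=3)
cv2.imwrite('pics/q1.png',cv2.resize(im[170:310,210:370],None,fx=4,fy=4,interpolation=2))
cv2.imwrite('pics/q0.png',cv2.resize(cv2.imread('pics/scene1.png')[170:310,210:370],None,fx=4,fy=4,interpolation=2))
E
```

```text
[0.651, 0.0752, 0.075] (np.float32(334.86078), np.float64(1.7200000000000002))
[0.648, 0.0745, 0.075] (np.float32(276.10318), np.float64(1.7400000000000002))
[0.6525, 0.0765, 0.08] (np.float32(422.08163), np.float64(1.7200000000000002))
[0.6479 0.0776 0.061  1.745 ] 259.09515380859375
```

View pics/q1.png

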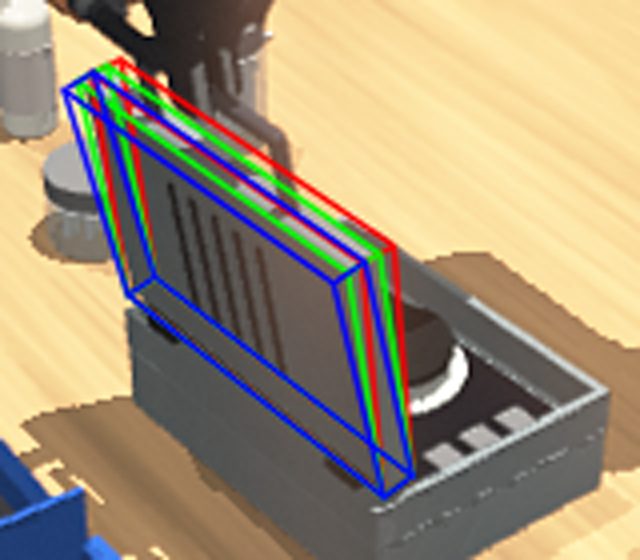

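Vision gives 1.72–1.745 and the kinematics give 1.72. I'll nudge 3 mm, release and withdraw along the tool axis.

```bash
python3 -m inch '[[-1,3,0,0.3,0],[-1,2,0,0,0],[-1,0,0,0,0]]' 40;python3 -m inch '[[-0.3,0,0,0,0],[-0.2,0,0,0,0],[-0.2,0,0,0,0],[-0.2,0,0,-3,0],[-0.2,0,0,-8,0],[-0.2,0,0,-15,0],[-0.2,0,0,-25,0],[-0.2,0,0,-25,0],[-0.2,0,0,-15,0],[-0.2,0,0,0,0]]' 40;  python3 - <<'E'
from arc import *
from fit import *
s=show()
P=eyes.get_image('scene');save(P,'scene2');C=cam(P)
r=regions_of(P,'bar');M=r[0]['mask'];print(r[0]['confidence'])
g=lambda m:cv2.GaussianBlur(m.astype(np.float32),(0,0),1.0)
for st in([.651,.0752,.075],[.648,.0745,.075]):
    cs=[(((g(render(lidpts([*st,q]),C))-g(M))**2).sum(),q) for q in np.arange(1.5,1.95,.01)];print(st,min(cs))
p=eyes.get_image('wrist');save(p,'w6')
c=wcam(p,s)
for t,z in(('pad_top',.068),('bar',.279),('hinge',.082)):
    for m in mark_of(p,t)[:1]: print(t,m['point'],m['confidence'],atz(c,m['point'][::-1],z))
E
```

```text
clock: 8.97
position: [0.6844, 0.0764, 0.2662]
ee_rot: [0.008, 0.997, 0.039, -0.059]
contact_force: [-3.6, -1.2, -0.3]
width: 0.0083
clock: 9.8
position: [0.702, 0.0799, 0.3641]
ee_rot: [0.006, 0.998, 0.039, -0.048]
contact_force: [-0.2, 0.1, 0.1]
width: 0.0338
t9.80 p [702.   79.9 364.1] yaw 4.5 zax [-0.096 -0.016 -0.995] F [-0.2  0.1  0.1] w33.8 q [ 0.02  0.53  0.8  -0.01  1.92 -0.06]
0.79
[0.651, 0.0752, 0.075] (np.float32(109.92524), np.float64(1.7400000000000002))
[0.648, 0.0745, 0.075] (np.float32(84.5931), np.float64(1.7600000000000002))
pad_top [178.1, 218.8] 0.81 [0.56177414 0.06939702 0.068     ]
bar [250.0, 311.0] 0.89 [0.68847472 0.07720018 0.279     ]
hinge [185.7, 299.4] 0.78 [0.65371112 0.07269361 0.082     ]
```

View pics/w6.png

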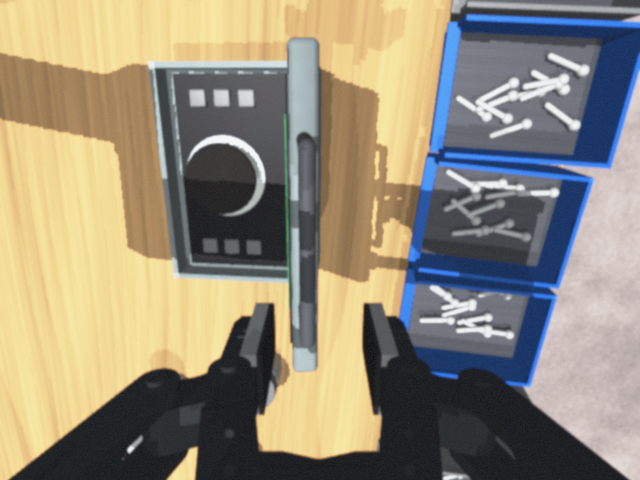

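View pics/scene2.png

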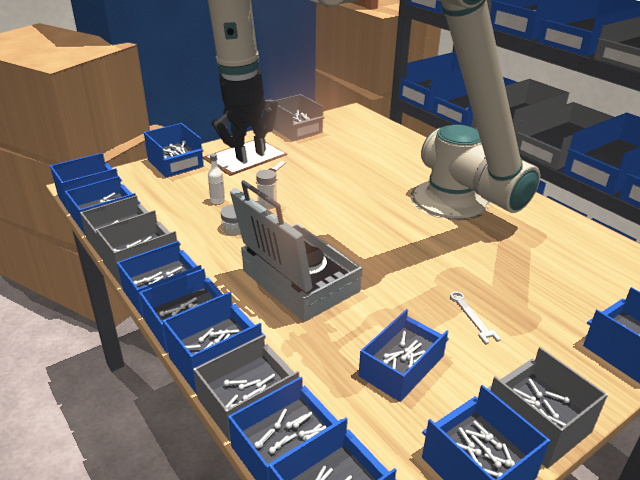

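The lid stands at about 1.74–1.76, clear of the gripper. The pad is at about (0.561, 0.069), as the geometry predicts. Next is the jar.

```bash
python3 -c "
from plan import *
to([.4605,-.278,.364],4.4,13,1)"|head -4
```

```text
t10.10 p [699.8  79.8 358.2] yaw 4.5 zax [-0.107 -0.016 -0.994] F [ 0.2  0.8 -0.2] w34.2 q [ 0.02  0.53  0.81 -0.01  1.91 -0.06]
world d [-239.3 -357.8    5.8] turn 0.1
[1, -20.4, 26.0, 2.0, np.float64(0.01)]
[1, -20.4, 26.0, 2.0, np.float64(0.01)]
```

```bash
python3 -m inch '[[1,-20,26,1,0],[1,-20,26,1,0],[1,-20,26,1,0],[1,-20,26,1,0],[1,-20,26,1,0],[1,-20,26,1,0],[1,-20,26,1,0],[1,-20,26,1,0],[1,-20,26,1,0],[1,-20,26,1,0],[1,-15,20,1,0],[1,-8,10,1,0],[1,0,0,0,0],[1,0,0,0,0]]' 50
python3 -c "
from plan import *
to([.4605,-.278,.2],4.4,8,1)"|head -4
```

```text
clock: 11.27
position: [0.4857, -0.2365, 0.3546]
ee_rot: [0.001, 0.997, 0.042, -0.069]
contact_force: [-0.1, -0.6, 0.0]
width: 0.0857
t11.27 p [ 485.7 -236.5  354.6] yaw 4.8 zax [-0.138 -0.008 -0.99 ] F [-0.1 -0.6  0. ] w85.7 q [-0.53  0.25  1.25 -0.08  1.75 -0.62]
world d [ -25.2  -41.5 -154.6] turn 0.4
[1, -0.9, 5.0, 19.6, np.float64(0.05)]
[1, -0.9, 5.0, 19.6, np.float64(0.05)]
```

```bash
python3 -m inch '[[1,0,0,0,7],[1,0,0,0,7],[1,0,0,0,7],[1,0,0,0,7],[1,0,0,0,7],[1,0,0,0,7],[1,0,0,0,7],[1,0,0,0,7],[1,0,0,0,7],[1,0,0,0,7],[1,0,0,0,7],[1,0,0,0,7],[1,0,0,0,3],[1,0,0,0,0]]' 50
python3 -c "
from plan import *
to([.4605,-.278,.2],-86,8,1)"|head -4
```

```text
clock: 12.43
position: [0.4944, -0.2167, 0.3455]
ee_rot: [0.046, 0.739, -0.67, -0.056]
contact_force: [-0.6, -0.2, -0.4]
width: 0.0853
t12.43 p [ 494.4 -216.7  345.5] yaw -84.4 zax [-0.145  0.007 -0.989] F [-0.6 -0.2 -0.4] w85.3 q [-0.5   0.26  1.26 -0.06  1.75  0.97]
world d [ -33.9  -61.3 -145.5] turn 1.6
[1, 7.6, 2.3, 18.6, np.float64(0.2)]
[1, 7.6, 2.3, 18.5, np.float64(0.2)]
```

```bash
python3 -m inch '[[1,9,2,19,0],[1,9,2,19,0],[1,9,2,19,0],[1,9,2,19,0],[1,9,2,19,0],[1,9,2,19,0],[1,9,2,10,0],[1,0,0,0,0]]' 50
python3 - <<'E'
from plan import *
s=show();p=eyes.get_image('wrist');save(p,'w7');c=wcam(p,s)
for m in mark_of(p,'jar_mid')[:2]: print(m['point'],m['confidence'],atz(c,m['point'][::-1],.05))
P=eyes.get_image('top');
for m in mark_of(P,'jar_mid')[:2]: print(m['point'],m['confidence'],atz(cam(P),m['point'][::-1],.05),atz(cam(P),m['point'][::-1],.1))
E
```

```text
clock: 13.1
position: [0.4745, -0.273, 0.2168]
ee_rot: [0.043, 0.748, -0.66, -0.056]
contact_force: [0.7, -0.1, 0.3]
width: 0.0855
t13.10 p [ 474.5 -273.   216.8] yaw -82.9 zax [-0.141  0.01  -0.99 ] F [ 0.7 -0.1  0.3] w85.5 q [-0.6   0.32  1.49 -0.07  1.46  0.86]
[304.9, 465.3] 0.2 [ 0.38075631 -0.40849509  0.05      ]
[256.6, 413.3] 0.56 [ 0.46815488 -0.27593117  0.05      ] [ 0.46537399 -0.26643163  0.1       ]
```

View pics/w7.png

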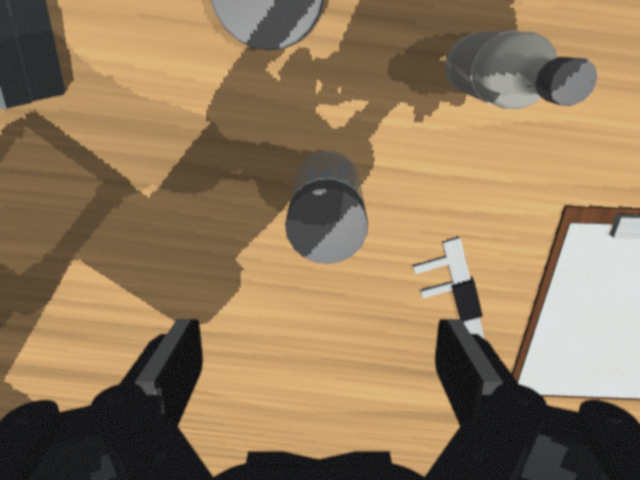

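The cap top is centred at about (327,224), and the caliper at (455,280) is clear of the fingers. The network missed the jar here (confidence 0.2, wrong place), so I'll use the cap.

```bash
python3 - <<'E'
from plan import *
s=show();p=eyes.get_image('wrist');c=wcam(p,s)
g=np.asarray(p['frame'])
th=np.linspace(0,6.28,60)
from scipy.optimize import least_squares
print(atz(c,(327,224),.1))
for xy in([.4605,-.278],atz(c,(327,224),.1)[:2]):
    print(xy,[np.round(np.array([proj(c,[xy[0]+.028*np.cos(t),xy[1]+.028*np.sin(t),z]) for t in th]).min(0)) for z in(.1,)],[np.round(np.array([proj(c,[xy[0]+.028*np.cos(t),xy[1]+.028*np.sin(t),.1]) for t in th]).max(0))])
jx,jy=.4605,-.278
zx=yawof(s)[1][:,2]
G=np.array([jx,jy,.068]); to(G+.0187*zx,-86,8,1)
E
```

```text
t13.30 p [ 476.3 -272.7  220.3] yaw -82.9 zax [-0.136  0.007 -0.991] F [ 0.3 -0.1 -0.8] w85.6 q [-0.6   0.31  1.49 -0.07  1.46  0.86]
[ 0.46437654 -0.27680939  0.1       ]
[0.4605, -0.278] [array([287., 190.])] [array([370., 265.])]
[ 0.46437654 -0.27680939] [array([285., 184.])] [array([369., 261.])]
t13.35 p [ 476.4 -272.8  220.5] yaw -82.9 zax [-0.136  0.007 -0.991] F [0.4 0.7 0.7] w85.4 q [-0.6   0.31  1.49 -0.07  1.46  0.86]
world d [ -18.4   -5.  -171. ] turn 3.1
[1, 0.9, -0.5, 21.5, np.float64(0.39)]
[1, 0.9, -0.5, 21.5, np.float64(0.39)]
[1, 0.9, -0.5, 21.5, np.float64(0.39)]
[1, 0.9, -0.5, 21.5, np.float64(0.39)]
[1, 0.9, -0.5, 21.5, np.float64(0.39)]
[1, 0.9, -0.5, 21.5, np.float64(0.39)]
[1, 0.9, -0.5, 21.5, np.float64(0.39)]
[1, 1.0, -0.5, 21.5, np.float64(0.39)]
```

```bash
python3 -m inch '[[1,1,-0.5,20,0.4],[1,1,-0.5,20,0.4],[1,1,-0.5,20,0.4],[1,0.5,-0.5,15,0.4],[1,0,0,0,0]]' 50
python3 - <<'E'
from plan import *
s=show();zx=yawof(s)[1][:,2]
to(np.array([.462,-.277,.066])+.0187*zx,-86,4,1)
p=eyes.get_image('wrist');save(p,'w8')
E
```

```text
clock: 13.77
position: [0.4745, -0.2765, 0.1513]
ee_rot: [0.041, 0.74, -0.67, -0.044]
contact_force: [-0.7, -0.3, -0.9]
width: 0.0853
t13.77 p [ 474.5 -276.5  151.3] yaw -84.3 zax [-0.12  -0.003 -0.993] F [-0.7 -0.3 -0.9] w85.3 q [-0.61  0.35  1.61 -0.07  1.28  0.89]
t13.77 p [ 474.5 -276.5  151.3] yaw -84.3 zax [-0.12  -0.003 -0.993] F [-0.7 -0.3 -0.9] w85.3 q [-0.61  0.35  1.61 -0.07  1.28  0.89]
world d [ -14.7   -0.5 -103.9] turn 1.7
[1, 0.0, 0.5, 26.2, np.float64(0.42)]
[1, 0.0, 0.5, 26.2, np.float64(0.42)]
[1, 0.1, 0.5, 26.2, np.float64(0.42)]
[1, 0.1, 0.5, 26.2, np.float64(0.42)]
```

View pics/w8.png

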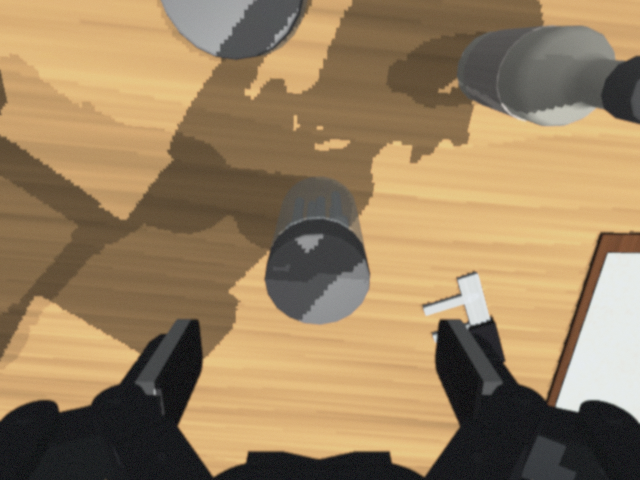

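The jar is centred between the fingers (column 318). Descending.

```bash
python3 -m inch '[[1,0,0.5,24,0.4],[1,0,0.5,24,0.4],[1,0,0.5,24,0.4],[1,0,0.5,18,0.4],[1,0,0,6,0]]' 50
python3 - <<'E'
from plan import *
s=show();zx=yawof(s)[1][:,2]
to(np.array([.462,-.277,.066])+.0187*zx,-86,1,1)
p=eyes.get_image('wrist');save(p,'w9')
E
```

```text
clock: 14.23
position: [0.4715, -0.2822, 0.0661]
ee_rot: [0.04, 0.732, -0.68, -0.03]
contact_force: [-1.0, 0.1, -0.3]
width: 0.0853
t14.23 p [ 471.5 -282.2   66.1] yaw -85.8 zax [-0.098 -0.018 -0.995] F [-1.   0.1 -0.3] w85.3 q [-0.62  0.42  1.74 -0.08  1.06  0.92]
t14.23 p [ 471.5 -282.2   66.1] yaw -85.8 zax [-0.098 -0.018 -0.995] F [-1.   0.1 -0.3] w85.3 q [-0.62  0.42  1.74 -0.08  1.06  0.92]
world d [-11.3   4.9 -18.7] turn 0.2
[1, -5.9, 9.1, 19.6, np.float64(0.23)]
```

View pics/w9.png

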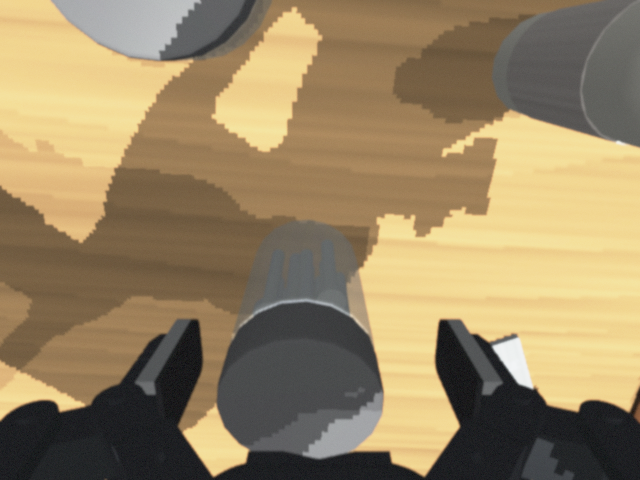

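```bash
python3 -m inch '[[1,-2,4,7,0],[1,-2,4,7,0],[1,-1,3,5,0],[1,0,0,0,0]]' 50
python3 - <<'E'
from plan import *
s=show();zx=yawof(s)[1][:,2]
to(np.array([.462,-.277,.066])+.0187*zx,-86,1,1)
p=eyes.get_image('wrist');save(p,'w10')
E
```

```text
clock: 14.62
position: [0.461, -0.28, 0.0515]
ee_rot: [0.039, 0.732, -0.679, -0.026]
contact_force: [1.1, 1.8, -0.1]
width: 0.0852
t14.62 p [ 461.  -280.    51.5] yaw -85.7 zax [-0.091 -0.023 -0.996] F [ 1.1  1.8 -0.1] w85.2 q [-0.63  0.42  1.79 -0.09  1.    0.92]
t14.62 p [ 461.  -280.    51.5] yaw -85.7 zax [-0.091 -0.023 -0.996] F [ 1.1  1.8 -0.1] w85.2 q [-0.63  0.42  1.79 -0.09  1.    0.92]
world d [-0.7  2.6 -4.1] turn 0.3
[1, -2.7, 0.2, 4.1, np.float64(0.33)]
```

View pics/w10.png

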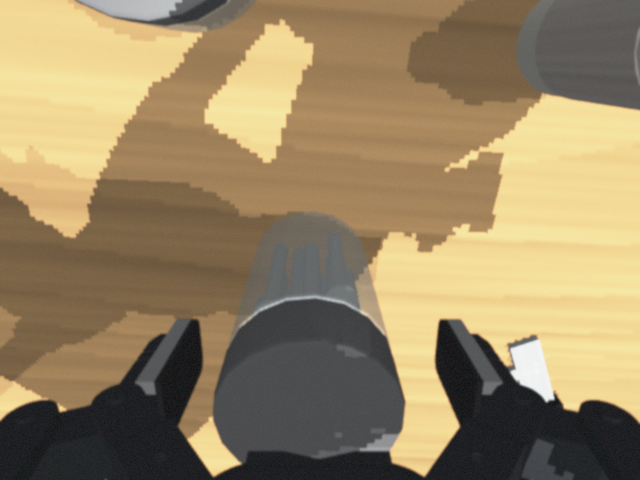

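```bash
python3 -m inch '[[-1,-1.5,0,0,0],[-1,0,0,0,0],[-1,0,0,0,0],[-1,0,0,0,0],[-1,0,0,0,0],[-1,0,0,0,0]]' 50
python3 -m inch '[[-1,0,0,-5,0],[-1,0,0,-10,0],[-1,0,0,-20,0],[-1,0,0,-25,0],[-1,0,0,-25,0],[-1,0,0,-25,0],[-1,0,0,-20,0],[-1,0,0,-5,0]]' 50
python3 - <<'E'
from plan import *
s=show();print(s['moment']);p=eyes.get_image('wrist');save(p,'w11')
P=eyes.get_image('scene');save(P,'scene3')
E
```

```text
clock: 15.17
position: [0.4629, -0.279, 0.0536]
ee_rot: [0.039, 0.732, -0.68, -0.023]
contact_force: [-0.3, 0.4, -2.6]
width: 0.0549
clock: 15.83
position: [0.4732, -0.2741, 0.1943]
ee_rot: [0.039, 0.732, -0.679, -0.028]
contact_force: [0.5, -0.9, -2.5]
width: 0.0552
t15.83 p [ 473.2 -274.1  194.3] yaw -85.7 zax [-0.093 -0.02  -0.995] F [ 0.5 -0.9 -2.5] w55.2 q [-0.61  0.3   1.57 -0.07  1.34  0.91]
[-0.04390797 -0.18404655 -0.01501447]
```

View pics/w11.png

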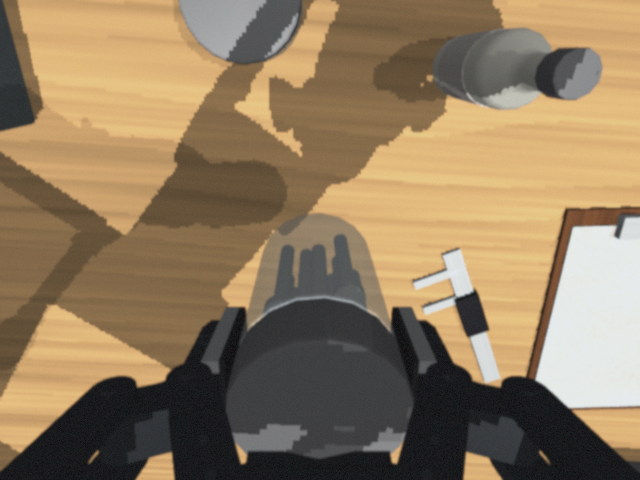

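View pics/scene3.png

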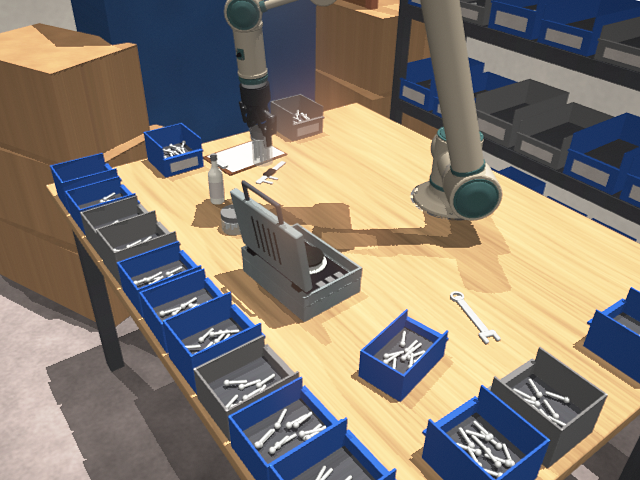

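The jar is held (55 mm, −2.5 N) and nothing else has moved. Now carry it over the pad.

```bash
python3 -c "
from plan import *
to([.5625,.069,.195],-86,12,-1)"|tail -2
```

```text
[-1, -27.9, -9.4, -1.5, np.float64(0.03)]
[-1, -28.0, -9.4, -1.5, np.float64(0.03)]
```

```bash
python3 -m inch '[[-1,-15,-5,-1.5,0],[-1,-28,-9,-1.5,0],[-1,-28,-9,-1.5,0],[-1,-28,-9,-1.5,0],[-1,-28,-9,-1.5,0],[-1,-28,-9,-1.5,0],[-1,-28,-9,-1.5,0],[-1,-28,-9,-1.5,0],[-1,-28,-9,-1.5,0],[-1,-28,-9,-1.5,0],[-1,-20,-7,-1.5,0],[-1,-10,-3,-1,0],[-1,0,0,0,0],[-1,0,0,0,0]]' 50
python3 -c "
from plan import *
to([.5625,.069,.14],-86,6,-1)"|head -4
```

```text
clock: 17.1
position: [0.5352, 0.0433, 0.1724]
ee_rot: [0.052, 0.73, -0.68, -0.047]
contact_force: [0.3, 0.4, -2.0]
width: 0.0552
t17.10 p [535.2  43.3 172.4] yaw -86.0 zax [-0.139 -0.011 -0.99 ] F [ 0.3  0.4 -2. ] w55.2 q [-0.04  0.34  1.58 -0.02  1.37  1.47]
world d [ 27.3  25.7 -32.4] turn 0.0
[-1, -4.0, -5.5, 4.7, np.float64(0.0)]
[-1, -4.0, -5.5, 4.7, np.float64(0.0)]
```

```bash
python3 -m inch '[[-1,-5,-6,-2,0],[-1,-6,-7,-2,0],[-1,-6,-7,-2,0],[-1,-5,-6,-2,0],[-1,-3,-4,0,0],[-1,0,0,0,0]]' 50
python3 - <<'E'
from plan import *
s=show();to([.565,.069,.14],-86,4,-1)
p=eyes.get_image('wrist');save(p,'w12')
P=eyes.get_image('scene');save(P,'scene4')
im=cv2.imread('pics/scene4.png');cv2.imwrite('pics/s4.png',cv2.resize(im[120:320,200:400],None,fx=3,fy=3,interpolation=2))
E
```

```text
clock: 17.6
position: [0.5668, 0.0674, 0.1753]
ee_rot: [0.053, 0.727, -0.683, -0.047]
contact_force: [0.1, 0.1, -2.8]
width: 0.0548
t17.60 p [566.8  67.4 175.3] yaw -86.3 zax [-0.14  -0.013 -0.99 ] F [ 0.1  0.1 -2.8] w54.8 q [ 0.    0.38  1.5  -0.01  1.4   1.51]
t17.60 p [566.8  67.4 175.3] yaw -86.3 zax [-0.14  -0.013 -0.99 ] F [ 0.1  0.1 -2.8] w54.8 q [ 0.    0.38  1.5  -0.01  1.4   1.51]
world d [ -1.8   1.6 -35.3] turn -0.3
[-1, -0.5, -0.8, 8.8, np.float64(-0.09)]
[-1, -0.5, -0.8, 8.8, np.float64(-0.09)]
[-1, -0.5, -0.8, 8.8, np.float64(-0.09)]
[-1, -0.5, -0.8, 8.8, np.float64(-0.09)]
```

View pics/s4.png

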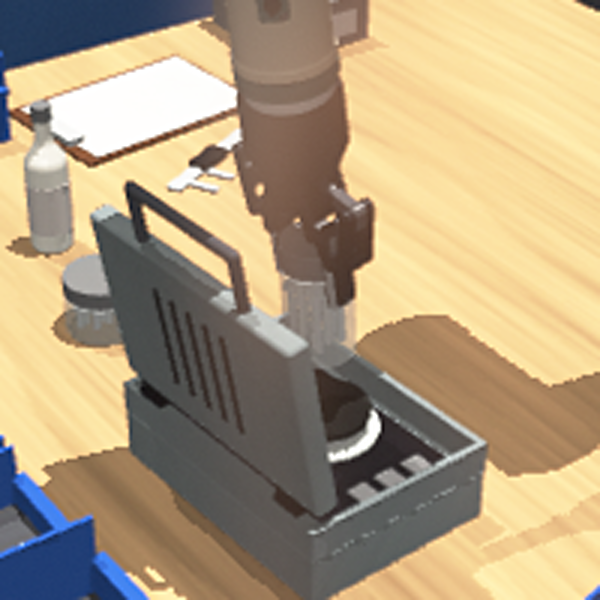

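View pics/w12.png

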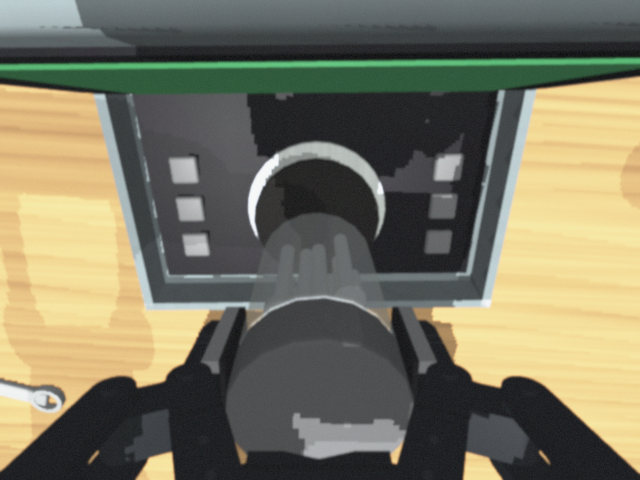

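```bash
python3 - <<'E'
from plan import *
s=show();p=eyes.get_image('wrist');c=wcam(p,s)
im=np.asarray(p['frame'])[:,:,::-1].copy()
for (x,y),col in(((.5615,.069),(0,0,255)),((.565,.069),(0,255,0))):
    q=np.array([proj(c,[x+.04*np.cos(t),y+.04*np.sin(t),.068]) for t in np.linspace(0,6.28,80)]);cv2.polylines(im,[(q*8).astype(np.int32)],True,col,1,cv2.LINE_AA,shift=3)
# predicted jar base
zx=yawof(s)[1][:,2];d=-.046;b=s['position']+np.array([-.001-.0536*.046,0,-.0536]);print('base',b)
q=np.array([proj(c,[b[0]+.028*np.cos(t),b[1]+.028*np.sin(t),b[2]-np.cos(t)*.028*-.046]) for t in np.linspace(0,6.28,80)]);cv2.polylines(im,[(q*8).astype(np.int32)],True,(255,0,255),1,cv2.LINE_AA,shift=3)
cv2.imwrite('pics/w13.png',cv2.resize(im[80:360,160:480],None,fx=2,fy=2))
m=mark_of(p,'pad_top');print([(x['point'],x['confidence'],atz(c,x['point'][::-1],.068)) for x in m[:1]])
E
```

```text
t17.70 p [565.7  66.9 175.3] yaw -86.3 zax [-0.142 -0.013 -0.99 ] F [ 0.6 -0.2 -3.4] w55.3 q [ 0.    0.38  1.5  -0.01  1.41  1.51]
base [0.56228412 0.06692953 0.12168122]
[([218.5, 314.8], 0.79, array([0.56190423, 0.0687028 , 0.068     ]))]
```

View pics/w13.png

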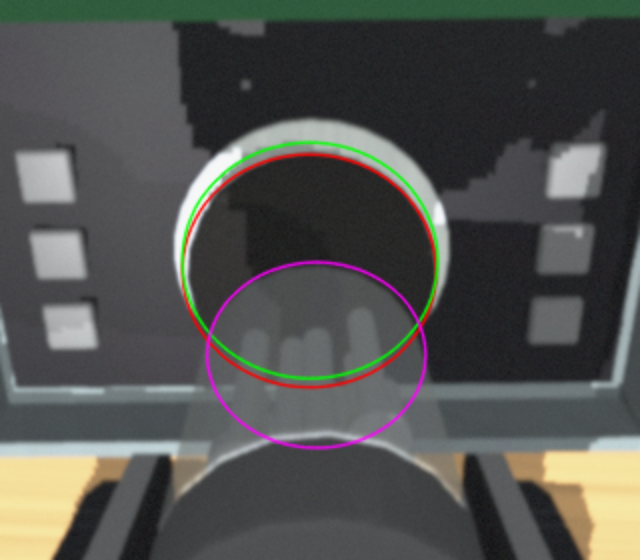

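The pad circle at (0.5615, 0.069) overlays the real pad exactly, and the jar base is 2 mm off in y. Descending.

```bash
python3 -m inch '[[-1,-0.5,0,8,0],[-1,-0.5,0,9,0],[-1,-0.5,0,9,0],[-1,-0.5,0,7,0],[-1,0,0,2,0]]' 50
python3 -c "
from plan import *
to([.565,.069,.122],-86,4,-1)"|head -3
```

```text
clock: 18.22
position: [0.558, 0.0678, 0.1375]
ee_rot: [0.054, 0.727, -0.683, -0.048]
contact_force: [-0.8, -0.3, -2.7]
width: 0.0548
t18.22 p [558.   67.8 137.5] yaw -86.4 zax [-0.143 -0.014 -0.99 ] F [-0.8 -0.3 -2.7] w54.8 q [ 0.01  0.4   1.57 -0.01  1.32  1.52]
world d [  7.    1.2 -15.5] turn -0.4
[-1, -0.2, -2.3, 3.6, np.float64(-0.1)]
```

```bash
python3 -m inch '[[-1,-0.5,-3.5,1,0],[-1,-0.5,-4,2.5,0],[-1,-0.5,-2.5,3,0],[-1,0,-1,3,0]]' 50
python3 -c "
from plan import *
to([.565,.069,.122],-86,4,-1)"|head -3
```

```text
clock: 18.55
position: [0.5678, 0.07, 0.1248]
ee_rot: [0.054, 0.727, -0.683, -0.048]
contact_force: [-0.1, -0.1, -2.8]
width: 0.0552
t18.55 p [567.8  70.  124.8] yaw -86.4 zax [-0.144 -0.014 -0.989] F [-0.1 -0.1 -2.8] w55.2 q [ 0.01  0.43  1.56 -0.01  1.3   1.52]
world d [-2.8 -1.  -2.8] turn -0.4
[-1, 0.2, 0.6, 0.8, np.float64(-0.1)]
```

```bash
python3 -m inch '[[-1,0,1.5,1,0],[-1,0,0.5,2,0],[-1,0,0,2,0]]' 60
python3 -c "
from plan import *
show()"; python3 -m inch '[[-1,0,0,3,0],[-1,0,-0.5,4,0]]' 60;python3 -c "
from plan import *
show()"
```

```text
clock: 18.8
position: [0.5662, 0.07, 0.1207]
ee_rot: [0.054, 0.727, -0.683, -0.047]
contact_force: [-1.7, 0.2, 4.9]
width: 0.0548
t18.80 p [566.2  70.  120.7] yaw -86.4 zax [-0.142 -0.014 -0.99 ] F [-1.7  0.2  4.9] w54.8 q [ 0.01  0.43  1.57 -0.01  1.29  1.52]
clock: 18.97
position: [0.5661, 0.07, 0.1161]
ee_rot: [0.053, 0.727, -0.683, -0.046]
contact_force: [-2.5, -0.1, 7.5]
width: 0.0548
t18.97 p [566.1  70.  116.1] yaw -86.4 zax [-0.14  -0.014 -0.99 ] F [-2.5 -0.1  7.5] w54.8 q [ 0.01  0.43  1.58 -0.01  1.27  1.52]
```

```bash
python3 -m inch '[[-1,0,-0.5,4,0],[-1,0,-0.5,4,0],[-1,0,-0.5,4,0]]' 60;python3 -c "
from plan import *
show()"; python3 -m inch '[[-1,0,-0.5,5,0],[-1,0,-0.5,5,0],[-1,0,-0.5,5,0]]' 60;python3 -c "
from plan import *
show()"
```

```text
clock: 19.22
position: [0.5658, 0.07, 0.1101]
ee_rot: [0.052, 0.727, -0.683, -0.045]
contact_force: [-5.1, 0.7, 27.7]
width: 0.0548
t19.22 p [565.8  70.  110.1] yaw -86.4 zax [-0.136 -0.014 -0.991] F [-5.1  0.7 27.7] w54.8 q [ 0.01  0.43  1.59 -0.01  1.26  1.52]
clock: 19.47
position: [0.5656, 0.07, 0.11]
ee_rot: [0.049, 0.727, -0.683, -0.042]
contact_force: [-5.9, 0.2, 23.2]
width: 0.0551
t19.47 p [565.6  70.  110. ] yaw -86.4 zax [-0.129 -0.014 -0.992] F [-5.9  0.2 23.2] w55.1 q [ 0.01  0.43  1.6  -0.01  1.25  1.52]
```

The pad is on its stop: z stays at 0.110 (12 mm below contact) with about 26 N on the jar, against the 14 N needed. I'll ease up with the pad and release.

```bash
python3 -m inch '[[-1,0,0,-2,0],[-1,0,0.3,-2.5,0],[-1,0,0.3,-2.5,0],[-1,0,0.3,-2.5,0],[-1,0,0,-1.5,0]]' 60;python3 -c "
from plan import *
show()"
```

```text
clock: 19.88
position: [0.5657, 0.0701, 0.1279]
ee_rot: [0.047, 0.728, -0.683, -0.04]
contact_force: [0.5, -0.4, -2.2]
width: 0.0549
t19.88 p [565.7  70.1 127.9] yaw -86.4 zax [-0.122 -0.014 -0.992] F [ 0.5 -0.4 -2.2] w54.9 q [ 0.01  0.41  1.58 -0.01  1.28  1.52]
```

```bash
python3 -m inch '[[-1,0,0.5,1,0],[-1,0,0.3,2,0],[-1,0,0,2,0],[-1,0,0,1,0]]' 60;python3 -c "
from plan import *
show()"
```

```text
clock: 20.22
position: [0.5642, 0.0699, 0.1204]
ee_rot: [0.047, 0.728, -0.683, -0.04]
contact_force: [-0.1, 0.3, 4.1]
width: 0.0547
t20.22 p [564.2  69.9 120.4] yaw -86.4 zax [-0.123 -0.014 -0.992] F [-0.1  0.3  4.1] w54.7 q [ 0.01  0.41  1.59 -0.01  1.26  1.52]
```

```bash
python3 -m inch '[[-1,0,0,-0.5,0],[0.45,0,0,0,0],[0.6,0,0,0,0],[0.9,0,0,0,0],[1,0,0,0,0],[1,0,0,0,0]]' 60
python3 - <<'E'
from plan import *
s=show();p=eyes.get_image('wrist');save(p,'w14')
P=eyes.get_image('scene');save(P,'scene5')
im=cv2.imread('pics/scene5.png');cv2.imwrite('pics/s5.png',cv2.resize(im[120:320,200:400],None,fx=3,fy=3,interpolation=2))
E
```

```text
clock: 20.72
position: [0.5645, 0.0698, 0.1205]
ee_rot: [0.048, 0.727, -0.683, -0.04]
contact_force: [0.6, -0.3, 0.2]
width: 0.0855
t20.72 p [564.5  69.8 120.5] yaw -86.4 zax [-0.124 -0.014 -0.992] F [ 0.6 -0.3  0.2] w85.5 q [ 0.01  0.41  1.59 -0.01  1.26  1.52]
```

View pics/w14.png

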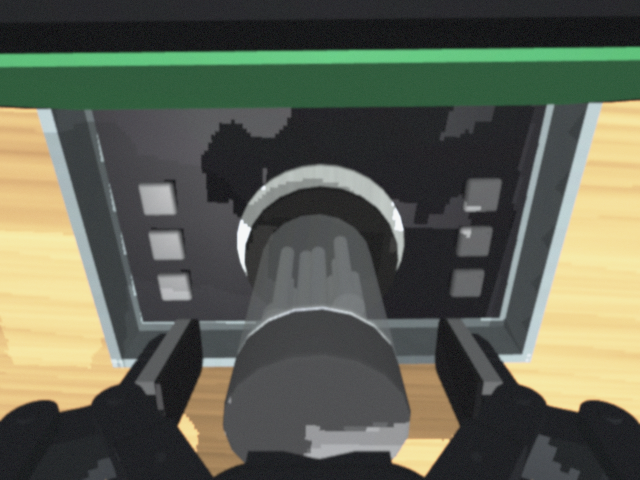

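View pics/s5.png

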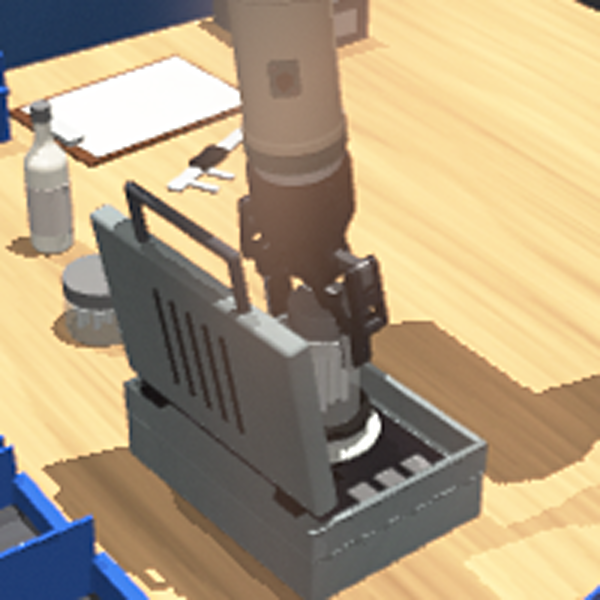

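The jar stands on the pad, released. Withdrawing upward.

```bash
python3 -m inch '[[1,0,0.5,-5,0],[1,0,1.5,-12,0],[1,0,2.5,-20,0],[1,0,3,-25,0],[1,0,3,-25,0],[1,0,3,-25,0],[1,0,3,-25,0],[1,0,5,-20,0],[1,0,20,0,0],[1,0,30,0,0],[1,0,30,0,0],[1,0,30,0,0],[1,0,20,0,0],[1,0,5,0,0],[1,0,0,0,0]]' 60
python3 - <<'E'
from fit import *
from plan import *
np.set_printoptions(precision=4,suppress=True)
s=show();p=eyes.get_image('wrist');save(p,'w15');cw=wcam(p,s)
P=eyes.get_image('scene');save(P,'scene6');C=cam(P)
T=eyes.get_image('top');save(T,'top6')
r=regions_of(P,'bar');M=r[0]['mask']
g=lambda m:cv2.GaussianBlur(m.astype(np.float32),(0,0),1.0)
for st in([.651,.0752,.075],[.648,.0745,.075]):
    print(min((((g(render(lidpts([*st,q]),C))-g(M))**2).sum(),q) for q in np.arange(1.6,1.9,.01)))
for t in('jar_mid','pad_top','squat_mid','oil_mid','caliper','spanner_grip','smallbin'):
    for n,pp,c in(('scene',P,C),('top',T,cam(T)),('wrist',p,cw)):
        m=mark_of(pp,t)
        if m: 
            z={'jar_mid':.118,'pad_top':.068,'squat_mid':.0275,'oil_mid':.075}.get(t,0.005);print(t,n,np.round(m[0]['point']),round(m[0]['confidence'],2),atz(c,m[0]['point'][::-1],z))
im=cv2.imread('pics/scene6.png');cv2.imwrite('pics/s6.png',cv2.resize(im[120:320,200:400],None,fx=3,fy=3,interpolation=2))
im=cv2.imread('pics/top6.png')
E
```

```text
clock: 22.07
position: [0.4242, 0.0621, 0.3082]
ee_rot: [0.046, 0.728, -0.683, -0.038]
contact_force: [0.9, 0.4, 0.1]
width: 0.0854
t22.07 p [424.2  62.1 308.2] yaw -86.4 zax [-0.119 -0.014 -0.993] F [0.9 0.4 0.1] w85.4 q [-0.    0.08  1.57 -0.02  1.61  1.5 ]
(np.float32(144.12598), np.float64(1.7400000000000002))
(np.float32(125.49148), np.float64(1.7600000000000002))
jar_mid scene [238. 307.] 0.83 [0.5597 0.0699 0.118 ]
pad_top scene [254. 304.] 0.69 [0.5622 0.0624 0.068 ]
squat_mid scene [221. 231.] 0.68 [ 0.6071 -0.217   0.0275]
squat_mid top [213. 390.] 0.63 [ 0.5961 -0.2144  0.0275]
oil_mid scene [179. 214.] 0.57 [ 0.5729 -0.3702  0.075 ]
oil_mid top [220. 449.] 0.89 [ 0.5701 -0.3721  0.075 ]
caliper scene [170. 272.] 0.46 [ 0.3423 -0.4353  0.005 ]
caliper top [297. 464.] 0.62 [ 0.3549 -0.4303  0.005 ]
caliper wrist [215.  50.] 0.68 [0.3278 0.3612 0.005 ]
spanner_grip scene [304. 466.] 0.7 [0.3221 0.3601 0.005 ]
spanner_grip top [303. 191.] 0.94 [0.3301 0.3621 0.005 ]
spanner_grip wrist [215.  55.] 0.9 [0.3288 0.355  0.005 ]
smallbin scene [364. 401.] 0.82 [0.5671 0.4115 0.005 ]
```

View pics/s6.png

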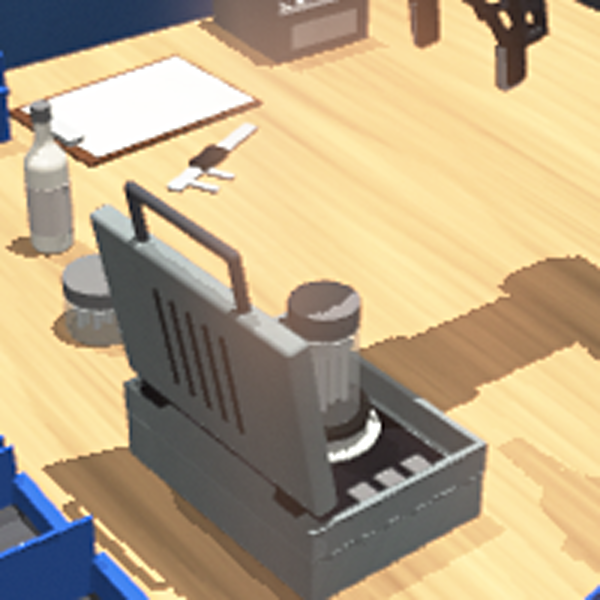

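View pics/w15.png

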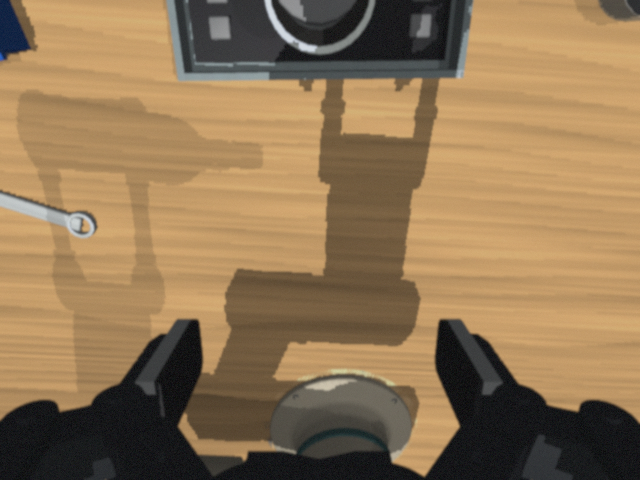

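The jar stands upright at about (0.560, 0.070), within 2 mm of the pad's centre. The lid is at about 1.74–1.76 rad, the bystanders haven't moved and the robot is clear. Handing in.

```bash
python3 -c "
from rig import manip
print(manip.sign_off())"
```

```text
the job is handed in; nothing more can be done
None
```

I raised the display by its bar to about 100° and let go. I then set the middle-height jar on the pad, pressed it fully down, eased up with the pad, released the jar and backed off. The job was handed in at about 23 s.

**Last checks**
- **Display:** the lid angle from the scene image is 1.74–1.76 rad (goal 1.745).
- **Pad:** it went down 12 mm and stopped there at about 26 N (14 N needed). It came back up with the jar on it.
- **Jar:** it looks upright in the scene image, about 2 mm from the pad's centre.
- **Other things:** the readings of the squat jar, bottle, spanner, bin and caliper agree with the start to within measuring scatter. The worst was about 15 mm, from the scene camera alone, and nothing looked shifted in the pictures.
- **Robot:** it touches nothing.

**What disagreed**
- **Networks:** in one wrist picture the jar was missed (confidence 0.2, wrong place), so I used the cap outline instead. In the last wrist picture the spanner was reported as the caliper.
- **Tool tilt:** the tool drifted up to 8° off vertical, which the rows cannot correct. I gripped the jar with the jaws across the tilt so it stayed nearly upright, about 3° off while carried.
- **Overshoot:** easing up went about 6 mm too high and lifted the jar briefly off the pad, so I lowered it back into contact before letting go.

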